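# Refill the biscuit canister from the tray and lock its cap

## Robot

A 6-joint arm with a two-finger parallel gripper is mounted at the origin on the work surface. World frame = base frame: x ahead of the robot, y to its left, z up, the work surface at z = 0. Lengths are in mm, angles in rad, forces in N, time in s.
With the tool pointing down it reaches from about 300 to 750 mm from the base axis. Payload 8.5 kg.
Tool frame: the origin (TCP) lies midway between the tips of the shut fingers; the grasp point (between the pads) lies 19 mm behind it; z points along the fingers, y is the direction in which the jaws open and shut (so a half turn about z gives the same grasp; the last joint's range is limited). The gripper opens to 85 mm and grips with 20 to 120 N. Pads are 22 mm wide; open, the fingers measure 114 mm over their backs; the gripper's body (76 mm by 85 mm) begins 54 mm behind the grasp point. The pads swing forward as they close: fully open they stand 13 mm farther back than shut.
Start: joints at [0.982, 0.381, 1.297, -0, 1.464, -0.215], TCP at [200.826, 512.005, 231.322] pointing down, gripper open.
Joint ranges: [-3.11, 3.11], [-0.89, 2.33], [0.22, 2.48], [-1.42, 4.56], [0.17, 2.85], [-2.88, 2.88]. Speed limits (rad/s): [2.39, 2.39, 3.14, 3.14, 3.14, 3.14].

## Interface

Orientations are given as a unit quaternion [x, y, z, w].
In Python, from cell import ctrl gives the robot as it stands.
- The arm moves only by the tool apply_moves, never from a script. Its arguments are lists of equal length, an entry for each row: "gripper": the opening, from 0 (shut) to 1 (fully open); "offset": the shift along the tool's x, y, z in cm, a list of three; "spin": the turn about the tool's z in rad. A call has 1 to 10 rows; each row is the pose to reach, as a shift and turn from the pose commanded when the call began, along the tool's axes at that moment; what a row does not reach only later rows make up. A row lasts 1/8 s, in which the tool goes at most 62.5 mm and 10.7 degrees, less where a joint would pass 70% of its speed; a pose out of reach is approached as far as the arm can. A call with a gripper value outside its range is refused whole. The fingers move at their own pace and stop on an object; "squeeze" is the grip in N (left out, the last holds). Time passes only in rows, so rows that repeat a pose let the fingers close. It gives the time, the measured TCP pose, the force and the opening at its end, in the units of the state.
- ctrl.observe(): the state, without advancing time (a new reading comes with each control period).
- ctrl.capture(name): name is "side" or "top"; returns the picture (420x560x3 uint8, blue, green, red); there is no depth.
- ctrl.camera_params(name): a dict with "fov_y" (degrees; the focal length in pixels is half the picture's height over the tangent of half this angle, whatever the lens; pixels are square), "cx", "cy" (the principal point, pixels), "distortion" ([k1, k2, p1, p2, k3] as OpenCV has them; the pictures are not rectified), "eye" and "rotation" of the camera in the world. Camera axes: x right, y down, z forward; pixel columns grow to the right and rows downward; lengths in mm; the calibration is good to about 2 mm. A picture is of the moment at which its call begins. camera_params takes no time and is no camera call.
- ctrl.job_done(): hands the job in, once; it reports no verdict.
The state is a dict: "t": time; "joints": joint angles; "joint_vel": joint speeds; "joint_efforts": joint torques, N m; "eef_pos": TCP position; "tcp_rot": TCP orientation; "ft_force": force on the tool from outside, world axes, zero at the start; "torque": the same for the moment, N m; "width": opening from 0.0 (shut) to 1.0 (fully open).
Only numpy, scipy, OpenCV 4.12 (cv2) and the standard library are available. Lean on these libraries where they do the work, as an engineer would, in place of code of your own. Each camera call takes 0.05 s, during which the arm holds its last target.

## Task

Carry the steel three-lipped tray to the canister with the two rim tabs and tip it so that all four wrapped biscuits slide over its open edge into the canister, then set the empty tray back down flat on the counter. Then close the canister: put its cap on with the lugs in the gaps, push it down and turn it clockwise a quarter turn so that it stays locked. Leave the other things on the counter where they stand.

Things in the scene. Friction and masses are not known exactly. Their poses are not given: they have to be found in the camera images.
- canister: the canister: steel, round, fixed to the counter, 90 mm tall, 110 mm outside, 104 mm inside, open on top, inner floor at 4 mm. Origin at the centre of its underside, z up. Two curved tabs stick out round the outside to radius 65 mm, 78 to 83 mm above the counter; the two gaps between them, each 50 degrees wide, lie on its +x and -x sides. Stops under the tabs end a clockwise turn about 95 degrees from the gaps
- canister_mouth (a point): centre of the canister's rim, 90 mm above the counter, same axes. On the rim a black sprung ring (radius 52 to 58 mm) stands up 6 mm, its top 96 mm above the counter; it gives way down to the rim (2 N at first, 5.5 N fully down)
- tray_grip (a point): the tray, at the centre of its wooden handle, 30 mm above its underside; x towards the open edge, y across, z up. Handle: bar along x, 14 mm wide, 22 mm tall, from 50 mm behind this point to 30 mm ahead. The steel pan then is 110 mm long, 80 mm wide, floor 3 mm; side lips 20 mm high, lip at the handle 33 mm, none at the far edge. Full 0.2 to 0.3 kg, centre of mass some 60 mm ahead of here
- tray_edge (a point): the middle of the tray's open edge, on the upper side of its floor (3 mm above the underside), 145 mm ahead of tray_grip and 27 mm below it; same axes. Biscuits start to slide towards this edge when the tray is tilted by some 25 to 40 degrees
- cap: the cap: steel, 142 mm across, 24 mm high without its grip, origin at the centre of its underside, z up. Skirt 20 mm deep, inside radius 68 mm; two inward lugs at the skirt's bottom on its +x and -x sides, 25 mm wide, 5.5 mm high, reach in to radius 59.5 mm. It goes over the canister's rim with the lugs in the gaps (x along canister x, either way round). 0.10 to 0.17 kg
- cap_grip (a point): centre of the cap's grip, on its axis, 48 mm above its underside: a black bar along cap x, 70 mm long, 14 mm wide, 48 mm tall on the flat top. Cap resting unlocked on the sprung ring: underside 76 mm above the counter; pushed down to 70 to 71 mm the lugs pass under the tabs, and it turns clockwise (seen from above) by 90 degrees; let go, it springs up to 72.5 mm and is held
- biscuit0_center (a point): centre of a paper-wrapped biscuit, a block 36 x 22 x 11 mm (x, y, z; 48 mm with the wrapper's ends), 14 g; lies on the tray at first
- biscuit1_center (a point): centre of another such biscuit
- biscuit2_center (a point): centre of another such biscuit
- biscuit3_center (a point): centre of another such biscuit
- syrup: bystander: the tall amber syrup bottle, 64 mm across, 200 mm tall; origin at its middle on the underside
- pot: bystander: a plain open steel pot without tabs, 100 mm across, 75 mm tall, with two loop handles on its +y and -y sides that reach 84 mm from its axis, smaller than the canister; origin at its middle on the underside
- cup: bystander: a white espresso cup, 68 mm across, 60 mm tall; origin at its middle on the underside
- tamper: bystander: a dark steel tamper standing on its 58 mm foot, 88 mm tall; origin at its middle on the underside
- jug: bystander: a steel milk mug, 86 mm across, 100 mm tall, with a handle on its own +y side that reaches about 79 mm from its axis; origin at its middle on the underside
- dish: bystander: a dark wooden dish with lips on all four sides, 120 x 90 x 20 mm, empty; origin at its middle on the underside
- spoon: bystander: a steel spoon lying on the counter, under 200 mm long, under 25 mm high; origin near its middle
Things that resemble listed ones, but are neither listed nor needed, are in the scene too. What is shaped like the part that bears biscuit1_center but purple or yellow is not meant.

How it is judged (in metres and radians):
On the way, in this order (a step that is already met when the one before it is completed fails the run):
1. the biscuits are in the canister, tipped from the tray: all four lie inside while the tray is still held tilted over it (horizontal distance between each of biscuit0_center, biscuit1_center, biscuit2_center, biscuit3_center and canister below 0.055 m and z of biscuit0_center in the frame of canister between 0 and 0.085 m and z of biscuit1_center in the frame of canister between 0 and 0.085 m and z of biscuit2_center in the frame of canister between 0 and 0.085 m and z of biscuit3_center in the frame of canister between 0 and 0.085 m and angle between tray_edge's own z axis and vertical above 0.35 rad and horizontal distance between tray_edge and canister below 0.12 m), for 0.04 s.
2. the cap is on the canister, pushed down and turned a quarter turn (horizontal distance between cap and canister below 0.008 m and z of cap in the frame of canister between 0.066 and 0.0748 m and angle between the x axis of cap and the y axis of canister, either way round below 0.25 rad and angle between cap's own z axis and vertical below 0.06 rad), for 0.2 s.
At the end, for the whole second after the job is handed in: All four biscuits inside the canister; cap level, centred within 8 mm, underside below 74.8 mm on the canister, its lug line within 0.25 rad of square to the gaps, at rest; tray flat on the counter (within 0.06 rad, edge below 10 mm) (all of step 2 and horizontal distance between each of biscuit0_center, biscuit1_center, biscuit2_center, biscuit3_center and canister below 0.055 m and z of biscuit0_center in the frame of canister between 0 and 0.085 m and z of biscuit1_center in the frame of canister between 0 and 0.085 m and z of biscuit2_center in the frame of canister between 0 and 0.085 m and z of biscuit3_center in the frame of canister between 0 and 0.085 m and angle between tray_edge's own z axis and vertical below 0.06 rad and height (world z) of tray_edge below 0.01 m and linear speed of cap below 0.02 m/s); the robot touches nothing.
It fails at once if one of the bystanders is moved by more than 30 mm or knocked over (distance of any of syrup, pot, cup, tamper, jug, dish, spoon from where it was at the start of the episode above 0.03 m or angle between any of syrup, pot, cup, tamper, jug, dish's own z axis and vertical above 0.5 rad).
It also fails if it takes over 72 s, if anything falls off the work surface, if the arm or the gripper's body presses on something with over 40 N, if the wrist force passes 120 N, or if a joint passes its speed limit or range.

## Working session

There is one attempt and no reset: what is moved stays moved. The work goes in short steps, Python scripts to look and compute and a tool call to move; the robot and the scene stay as the last step left them, time stands still between calls to the robot, and variables do not carry over. Pictures are saved under pics/ and viewed, and the job is handed in when it is done.

Besides the shell and the picture viewer there is one more tool, called after "Emit:" as name(argument=value, ...) on one line, values as JSON. apply_moves: Moves the arm, as the interface text tells. Its arguments: {"type":"object","properties":{"gripper":{"type":"array","items":{"type":"number"}},"offset":{"type":"array","items":{"type":"array","items":{"type":"number"}}},"spin":{"type":"array","items":{"type":"number"}},"squeeze":{"type":"number"}},"required":["gripper","offset","spin"]}

```bash
ls; mkdir -p pics
python3 - <<'E'
from cell import ctrl
import cv2
print(ctrl.observe())
for n in("side","top"):
    print(n,ctrl.camera_params(n)); cv2.imwrite(f"pics/{n}0.png",ctrl.capture(n))
E
```

```text
pics
{'t': 0.0, 'joints': array([ 9.81676070e-01,  3.81194826e-01,  1.29825613e+00,  3.11258386e-06,
        1.46357389e+00, -2.15330095e-01]), 'joint_vel': array([ 0.00011463, -0.0001433 ,  0.00072622, -0.00070804, -0.0022854 ,
       -0.00066639]), 'joint_efforts': array([-1.27579857e-03, -4.48462558e+01, -2.31274939e+01, -2.21716386e-04,
        4.76744099e-03, -1.28065639e-05]), 'eef_pos': array([200.68524962, 511.77330582, 230.71396073]), 'tcp_rot': array([ 1.85809063e-01,  9.82585609e-01, -6.58343461e-04, -2.81752998e-04]), 'ft_force': array([ 0.10396856, -0.45329396, -0.37346106]), 'torque': array([-0.01551044, -0.00038645,  0.02161674]), 'width': 0.9964689532015464}
side {'fov_y': 52.66539213237272, 'cx': 277.9632183504998, 'cy': 211.45058853440253, 'distortion': array([-0.09522848,  0.        ,  0.        ,  0.        ,  0.        ]), 'eye': array([ -39.11380041, -655.11956196,  793.11052471]), 'rotation': array([ 0.83425896, -0.34016582,  0.15672293, -0.40464444])}
top {'fov_y': 45.25890161316269, 'cx': 280.6542050446058, 'cy': 209.40086233839472, 'distortion': array([0.03949801, 0.        , 0.        , 0.        , 0.        ]), 'eye': array([ 412.07691988,  -14.11673507, 1441.43572639]), 'rotation': array([ 0.71169121, -0.70056002,  0.03319719, -0.04011512])}
```

View pics/side0.png

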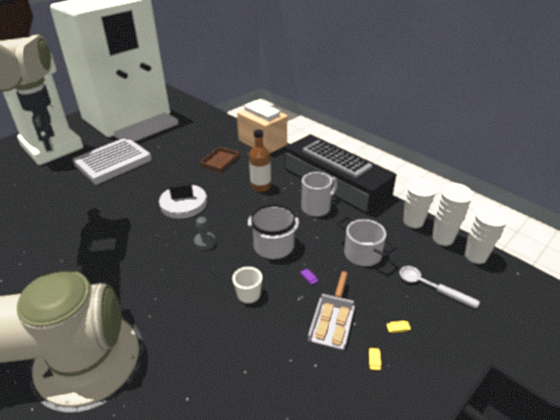

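View pics/top0.png

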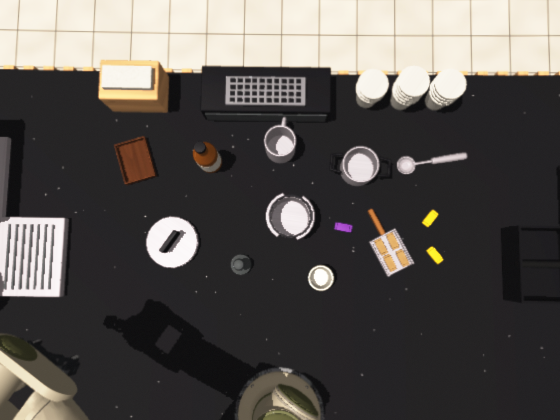

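The top view has the tray near (388,242), the canister near (291,216), the cap near (172,242), the pot at (359,166), the cup at (320,277) and the tamper at (240,264). Next I'll zoom in.

```bash
cat > h.py <<'E'
import numpy as np,cv2
from scipy.spatial.transform import Rotation as R
from cell import ctrl
P={n:ctrl.camera_params(n) for n in("side","top")}
def K(n):
    p=P[n]; f=210/np.tan(np.radians(p["fov_y"]/2)); return np.array([[f,0,p["cx"]],[0,f,p["cy"]],[0,0,1.]])
def ray(n,uv):
    u=cv2.undistortPoints(np.array(uv,float).reshape(-1,1,2),K(n),P[n]["distortion"]).reshape(-1,2)
    d=np.c_[u,np.ones(len(u))]; return R.from_quat(P[n]["rotation"]).apply(d)
def plane(n,uv,z):
    d=ray(n,uv); e=P[n]["eye"]; return e+d*((z-e[2])/d[:,2])[:,None]
def proj(n,X):
    Ri=R.from_quat(P[n]["rotation"]).inv(); Y=Ri.apply(np.array(X,float).reshape(-1,3)-P[n]["eye"])
    return cv2.projectPoints(Y,np.zeros(3),np.zeros(3),K(n),P[n]["distortion"])[0].reshape(-1,2)
def tri(a,b):
    d1=ray("side",[a])[0];d2=ray("top",[b])[0];e1=P["side"]["eye"];e2=P["top"]["eye"]
    s=np.linalg.lstsq(np.c_[d1,-d2],e2-e1,rcond=None)[0]; p,q=e1+s[0]*d1,e2+s[1]*d2
    return (p+q)/2,np.linalg.norm(p-q)
E
python3 - <<'E'
from h import *
t=cv2.imread("pics/top0.png");s=cv2.imread("pics/side0.png")
print(plane("top",[[280,390]],0))
def crop(im,x,y,w,h,k): return cv2.resize(im[y:y+h,x:x+w],None,fx=k,fy=k,interpolation=cv2.INTER_CUBIC)
cv2.imwrite("pics/c1.png",cv2.hconcat([crop(t,255,180,75,75,5),crop(t,355,200,75,75,5)]))
cv2.imwrite("pics/c2.png",cv2.hconcat([crop(t,135,205,75,75,5),crop(s,150,170,75,75,5)]))
cv2.imwrite("pics/c3.png",cv2.hconcat([crop(s,240,195,75,75,5),crop(s,295,265,75,90,5)[:375]]))
E
```

```text
[[60.90211357 -5.1018265   0.        ]]
```

View pics/c1.png

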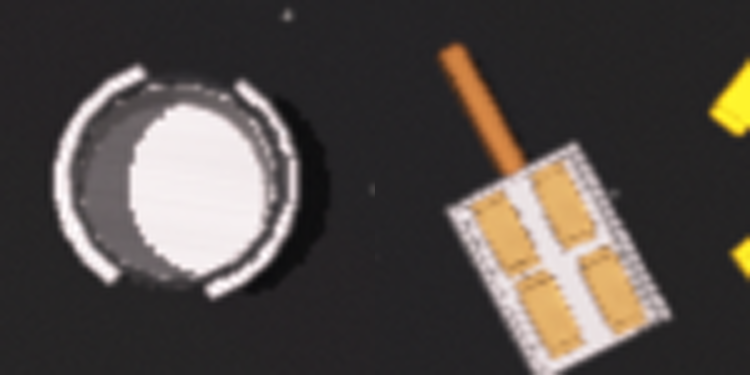

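View pics/c2.png

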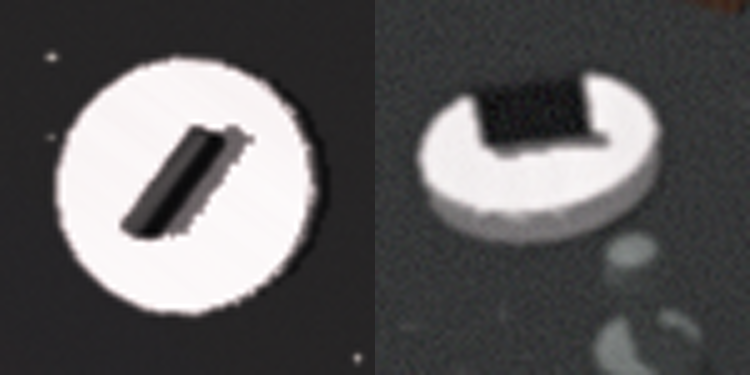

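View pics/c3.png

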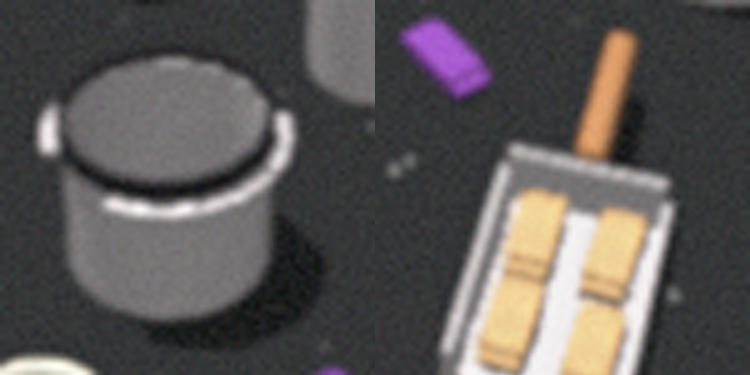

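Run:
```python
from h import *
t=cv2.imread("pics/top0.png");s=cv2.imread("pics/side0.png")
g=t.min(2)
# cap
def blobs(m,lo=30):
    n,l,st,c=cv2.connectedComponentsWithStats(m.astype(np.uint8)); return [(i,st[i],c[i],l==i) for i in range(1,n) if st[i][4]>lo]
m=np.zeros_like(g,bool); m[200:285,130:215]=g[200:285,130:215]>150
b=max(blobs(m),key=lambda b:b[1][4]); cs=cv2.findContours(b[3].astype(np.uint8),cv2.RETR_EXTERNAL,cv2.CHAIN_APPROX_NONE)[0][0]
pts=plane("top",cs.reshape(-1,2),24)[:,:2]; (c,r)=cv2.minEnclosingCircle(pts.astype(np.float32)); el=cv2.fitEllipse(pts.astype(np.float32)); print("cap",c,r,el)
# bar top: grey mid-level vs black
roi=g[225:260,150:195]; m=np.zeros_like(g,bool); m[225:260,152:192]=(roi[:,2:42]<130)
for b in blobs(m,5): print("bar",b[1],b[2])
np.set_printoptions(linewidth=250)
print(g[228:256,156:188])
# canister tabs
m=np.zeros_like(g,bool); m[185:250,258:325]=g[185:250,258:325]>150
for b in blobs(m,10):
    cs=np.argwhere(b[3])[:,::-1]; X=plane("top",cs,83)[:,:2]; print("tab",b[1],b[2],len(cs),X.min(0),X.max(0))
```

```text
cap (464.2143249511719, 306.15313720703125) 72.095458984375 ((463.82232666015625, 306.8130798339844), (139.57044982910156, 140.57664489746094), 175.92868041992188)
bar [159 230  25  23 277] [171.14440433 241.13357401]
[[243 244 244 244 244 244 245 246 246 246 247 247 247 247 246 246 248 247 247 246 246 246 245 245 246 246 244 245 244 244 244 244]
 [245 244 243 244 244 244 244 245 245 246 247 247 247 248 247 246 242 241 242 241 244 246 246 245 239 240 241 244 244 244 244 244]
 [246 246 245 243 244 245 244 244 244 245 246 246 247 247 248 245 204 116  99 130 206 237 239 235 152 131 153 237 245 244 244 244]
 [246 246 246 245 244 244 245 245 244 244 245 246 246 247 246 237 129  57  51  47  68  89 103 119 101  98 102 151 236 241 244 245]
 [247 246 246 246 246 245 244 245 245 245 245 245 246 246 239 167  73  57  61  64  37  16  21  47  91  98  99 104 131 159 243 246]
 [247 247 247 246 246 246 245 244 245 246 245 245 245 242 202  87  57  62  67  57  25  13  14  29  80  97  98 105 143 167 242 246]
 [247 247 247 247 246 246 246 246 244 244 245 246 244 232 108  58  62  68  65  33  14  11  16  4
[... 2540 characters left out ...]
8 248 247 247 247 246 247 248 248 248 248 248 248 248 248 249 249 248 248 248 248 248 248 248 248 248 249 249 249]
 [248 248 248 248 248 248 247 247 247 248 248 248 248 248 248 248 248 249 249 248 249 249 248 248 248 248 248 248 248 248 249 249]]
tab [266 194  18  42 150] [271.68       214.27333333] 150 [483.78881784  -5.39730267] [595.5896022   39.94331748]
tab [302 197  11  14  29] [307.82758621 202.51724138] 29 [553.05196851 -84.59424016] [588.22367885 -57.09946775]
tab [281 201  29  34 719] [294.07788595 217.35883171] 719 [487.2511796  -76.72746812] [576.86985533  -0.70993916]
tab [296 212  18  27  63] [306.36507937 229.17460317] 63 [476.60245614 -87.58511867] [547.64930847 -42.22132677]
```

Run:
```python
from h import *
from scipy.optimize import least_squares
t=cv2.imread("pics/top0.png");g=t.min(2).astype(np.float32)
samp=lambda uv:cv2.remap(g,uv[:,0].astype(np.float32).reshape(1,-1),uv[:,1].astype(np.float32).reshape(1,-1),cv2.INTER_LINEAR)[0]
c=np.array([537.,-24.])
for it in range(3):
    E=[];A=np.radians(np.arange(0,360,2))
    for a in A:
        r=np.arange(75,50,-.5); X=np.c_[c[0]+r*np.cos(a),c[1]+r*np.sin(a),np.full(len(r),83)]
        v=samp(proj("top",X)); i=np.argmax(v>110)
        if v.max()>150 and r[i]<72 and r[i]>57: E.append([X[i,0],X[i,1]])
    E=np.array(E)
    f=least_squares(lambda p:np.hypot(E[:,0]-p[0],E[:,1]-p[1])-p[2],[*c,65],loss="soft_l1"); c=f.x[:2]; print(f.x,len(E))
# angular profile at radius 62
A=np.arange(-180,180,3.)
for rr in (61.5,):
    v=samp(proj("top",np.c_[c[0]+rr*np.cos(np.radians(A)),c[1]+rr*np.sin(np.radians(A)),np.full(len(A),83)]))
    print([(int(a),int(x)) for a,x in zip(A,v)])
# bar left edge
L=[]
for r in range(233,248):
    row=g[r,150:180]; i=np.argmax(row<155); L.append([150+i-1+(row[i-1]-155)/(row[i-1]-row[i]),r])
X=plane("top",L,72); d=np.polyfit(X[:,0],X[:,1],1); print("bar edge angle",np.degrees(np.arctan(d[0])),X[0],X[-1])
# bar centre line from bar ends:
a=np.arctan(d[0]); mid=X[:,:2].mean(0); print("edge mid",mid,"signed dist of cap centre from edge",np.dot(np.array([464,306.6])-mid,[np.sin(a),-np.cos(a)]))
print("expected px bar corners",proj("top",[[464+35*s*np.cos(a)-7*q*np.sin(a),306.6+35*s*np.sin(a)+7*q*np.cos(a),72] for s,q in((1,1),(1,-1),(-1,-1),(-1,1))]).round(1).tolist())
# tray handle
hsv=cv2.cvtColor(t,cv2.COLOR_BGR2HSV); m=((hsv[...,1]>120)&(hsv[...,2]>100)).astype(np.uint8); m[:,:362]=0;m[:,412:]=0;m[:205]=0;m[280:]=0
n,l,st,ce=cv2.connectedComponentsWithStats(m)
for i in range(1,n):
    if st[i][4]>25:
        cs=np.argwhere(l==i)[:,::-1].astype(np.float32); print(st[i],ce[i],cv2.minAreaRect(cs), plane("top",cv2.boxPoints(cv2.minAreaRect(cs)),41).round(0).tolist())
```

```text
[536.25767876 -24.30344295  66.08870286] 130
[536.27908777 -24.32460048  66.08290713] 131
[536.3068102  -24.32928073  66.0898623 ] 132
[(-180, 37), (-177, 37), (-174, 36), (-171, 36), (-168, 37), (-165, 73), (-162, 177), (-159, 229), (-156, 231), (-153, 231), (-150, 221), (-147, 229), (-144, 217), (-141, 218), (-138, 220), (-135, 194), (-132, 193), (-129, 227), (-126, 221), (-123, 204), (-120, 183), (-117, 201), (-114, 221), (-111, 213), (-108, 217), (-105, 187), (-102, 187), (-99, 136), (-96, 139), (-93, 148), (-90, 155), (-87, 152), (-84, 143), (-81, 131), (-78, 116), (-75, 154), (-72, 201), (-69, 208), (-66, 168), (-63, 146), (-60, 167), (-57, 186), (-54, 152), (-51, 160), (-48, 184), (-45, 209), (-42, 219), (-39, 216), (-36, 210), (-33, 172), (-30, 73), (-27, 39), (-24, 37), (-21, 36), (-18, 37), (-15, 37), (-12, 37), (-9, 37), (-6, 38), (-3, 38), (0, 37), (3, 37), (6, 36), (9, 36), (12, 39), (15, 70), (18, 163), (21, 224), (24, 225), (27, 226), (30, 225), (33, 227), (36, 215), (39, 221), (42, 224), (45, 224), (48, 227), (51, 225), (54, 220), (57, 223), (60, 222), (63, 225), (66,
[... 1223 characters left out ...]
0] [380.63 246.33] ((380.60003662109375, 246.2000274658203), (15.205260276794434, 6.260990142822266), 63.43495178222656) [[474.0, -260.0, 41.0], [482.0, -276.0, 41.0], [445.0, -294.0, 41.0], [437.0, -279.0, 41.0]]
[397 250  11  16 104] [401.82692308 257.5       ] ((401.800048828125, 257.6000061035156), (16.099689483642578, 6.260990619659424), 63.43495178222656) [[445.0, -318.0, 41.0], [453.0, -333.0, 41.0], [414.0, -352.0, 41.0], [406.0, -337.0, 41.0]]
[384 255  12  16  98] [389.3877551  262.18367347] ((389.3000183105469, 262.10003662109375), (15.652474403381348, 5.81377649307251), 63.43495178222656) [[432.0, -284.0, 41.0], [439.0, -298.0, 41.0], [401.0, -317.0, 41.0], [394.0, -303.0, 41.0]]
```

Run:
```python
from h import *
np.set_printoptions(suppress=True,precision=1)
rear=plane("top",[[ (368+.0),0]],41)
# handle centerline, tray corners by eye from crop c1 (panel2 offset 375,scale5; origin 355,200)
f=lambda x,y:[355+(x-375)/5-.4,200+y/5-.4]
print("rear lip corners z33",plane("top",[f(450,210),f(577,145)],33))
print("front corners z3",plane("top",[f(547,372),f(668,318)],3), "z20",plane("top",[f(547,372),f(668,318)],20))
print("handle rear end, front end z41",plane("top",[f(451,50),f(512,165)],41))
for n,p,z in(("jug",[280,150],50),("pot",[359,170],40),("cup",[320,279],30),("tamper",[240,266],40),("syrup",[208,160],60),("dish",[135,160],10),("spoon",[430,160],5)):
    print(n,plane("top",[p],z)[0][:2])
M=R.from_quat(ctrl.observe()["tcp_rot"]).as_matrix(); print(M)
s=cv2.imread("pics/side0.png")
cv2.imwrite("pics/c4.png",cv2.resize(s[265:350,300:365],None,fx=7,fy=7,interpolation=cv2.INTER_CUBIC))
t=cv2.imread("pics/top0.png")
cv2.imwrite("pics/c5.png",cv2.resize(t[203:278,360:420],None,fx=8,fy=8,interpolation=cv2.INTER_CUBIC))
```

```text
rear lip corners z33 [[ 472.3 -248.2   33. ]
 [ 509.6 -318.8   33. ]]
front corners z3 [[ 383.2 -307.4    3. ]
 [ 414.7 -375.6    3. ]] z20 [[ 383.5 -303.9   20. ]
 [ 414.7 -371.3   20. ]]
handle rear end, front end z41 [[ 561.  -247.7   41. ]
 [ 497.4 -281.2   41. ]]
jug [724.6   5.3]
pot [ 672.6 -217.7]
cup [ 366.6 -111.3]
tamper [398.8 110.6]
syrup [691.  205.2]
dish [697.7 423.4]
spoon [ 711.  -426.2]
[[-0.9  0.4 -0. ]
 [ 0.4  0.9 -0. ]
 [ 0.  -0.  -1. ]]
```

View pics/c4.png

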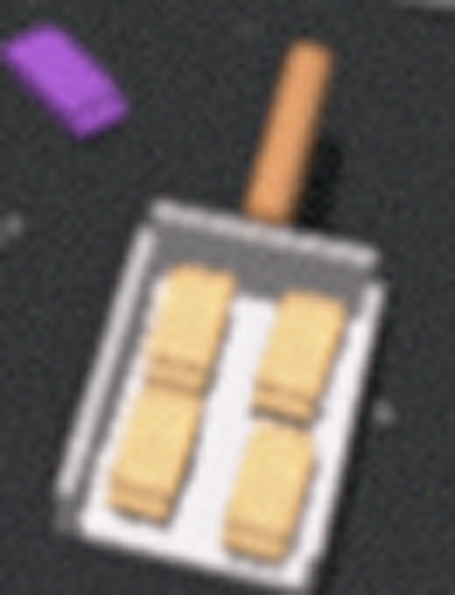

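View pics/c5.png

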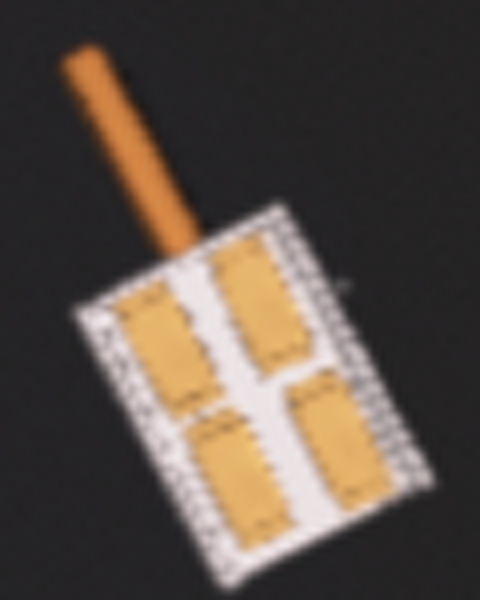

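```bash
cat >> h.py <<'E'
def go(x,y,z,yaw=None):
    """offset(cm), spin for target TCP; yaw = world angle (deg) of tool y"""
    o=ctrl.observe(); M=R.from_quat(o["tcp_rot"]).as_matrix(); cy=np.degrees(np.arctan2(M[1,1],M[0,1]))
    off=M.T@(np.array([x,y,z])-o["eef_pos"])/10; sp=0 if yaw is None else -np.radians((yaw-cy+180)%360-180)
    print("t",round(o["t"],2),"pos",o["eef_pos"].round(1),"yaw",round(cy,1),"j",o["joints"].round(2),"F",o["ft_force"].round(1),"w",round(o["width"],3),"-> off",off.round(2),"spin",round(sp,3),"dist",round(np.linalg.norm(off)*10))
E
python3 -c "
from h import *
go(557.6,-249.7,200,118.5)"
```

```text
t 0.1 pos [200.7 511.8 230.7] yaw 68.6 j [ 0.98  0.38  1.3   0.    1.46 -0.22] F [ 0.1 -0.6  0.2] w 0.997 -> off [-61.03 -57.85   3.13] spin -0.871 dist 842
```

Emit:
apply_moves(gripper=[1,1,1,1,1,1,1,1,1,1], offset=[[-61.03,-57.85,2],[-61.03,-57.85,2],[-61.03,-57.85,2],[-61.03,-57.85,2],[-61.03,-57.85,2],[-61.03,-57.85,2],[-61.03,-57.85,2],[-61.03,-57.85,2],[-61.03,-57.85,2],[-61.03,-57.85,2]], spin=[-0.871,-0.871,-0.871,-0.871,-0.871,-0.871,-0.871,-0.871,-0.871,-0.871], squeeze=100)

```text
t: 1.35
eef_pos: [449.6, -17.1, 217.5]
tcp_rot: [-0.246, 0.969, 0.0, -0.0]
ft_force: [1.3, 0.8, -0.4]
width: 0.998
```

```bash
python3 -c "
from h import *
go(557.6,-249.7,120,118.5)"
```

```text
t 1.35 pos [449.6 -17.1 217.5] yaw 118.5 j [-0.3   0.22  1.58  0.    1.34 -2.37] F [ 1.3  0.8 -0.4] w 0.998 -> off [  1.59 -25.6    9.74] spin -0.001 dist 274
```

Emit:
apply_moves(gripper=[0.6,0.6,0.6,0.6,0.6,0.6,0.6], offset=[[1.59,-25.6,9],[1.59,-25.6,9],[1.59,-25.6,9],[1.59,-25.6,9],[1.59,-25.6,9],[1.59,-25.6,9],[1.59,-25.6,9]], spin=[0,0,0,0,0,0,0])

```text
t: 2.22
eef_pos: [557.0, -246.7, 127.9]
tcp_rot: [-0.246, 0.969, 0.0, -0.0]
ft_force: [1.2, 0.1, 0.4]
width: 0.6
```

```bash
python3 -c "
from h import *
go(557.6,-249.7,34,118.5)
for n in('side','top'):
  cv2.imwrite(f'pics/{n}1.png',ctrl.capture(n))
s=cv2.imread('pics/side1.png')
t=cv2.imread('pics/top1.png')
cv2.imwrite('pics/d1.png',cv2.hconcat([cv2.resize(s[220:360,280:420],None,fx=2.8,fy=2.8),cv2.resize(t[160:300,320:460],None,fx=2.8,fy=2.8)]))
"
```

```text
t 2.23 pos [ 557.  -246.7  127.9] yaw 118.5 j [-0.61  0.57  1.28  0.    1.29 -2.68] F [1.2 0.1 0.4] w 0.6 -> off [ 0.09 -0.29  9.39] spin 0.0 dist 94
```

View pics/d1.png

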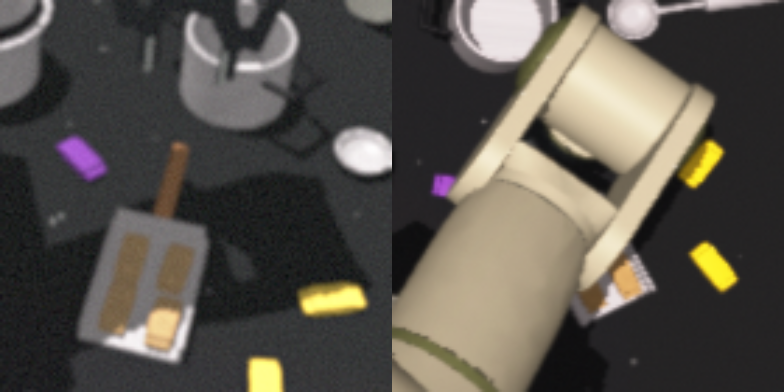

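```bash
python3 -c "
from h import *
u=np.array([-.879,-.477]);e=np.array([562,-247.3])
print(proj('side',[[*e,41],[*(e+80*u),41],[*(e+195*u),3]]))
# handle mask in side pic0
s=cv2.imread('pics/side0.png');h=cv2.cvtColor(s,cv2.COLOR_BGR2HSV);m=((h[...,1]>110)&(h[...,2]>90)&(h[...,0]<18)).astype(np.uint8);m[:,:325]=0;m[:,360:]=0;m[:265]=0;m[300:]=0
ys,xs=np.nonzero(m)
for y in range(ys.min(),ys.max()+1): print(y,xs[ys==y].min(),xs[ys==y].max(),end='; ')
"
```

```text
[[343.87870804 270.55625453]
 [337.29694632 295.04255374]
 [325.15045221 346.07450462]]
271 342 344; 272 341 346; 273 341 346; 274 340 346; 275 340 346; 276 340 346; 277 340 346; 278 340 345; 279 339 345; 280 339 345; 281 339 345; 282 338 344; 283 338 344; 284 338 344; 285 338 344; 286 337 343; 287 337 343; 288 337 343; 289 336 343; 290 336 342; 291 336 342; 292 335 342; 293 335 341; 294 335 341; 295 336 341; 296 338 341;
```

Emit:
apply_moves(gripper=[0.6,0.6,0.6,0.6,0,0,0,0,0,0], offset=[[0.1,-0.3,4.5],[0.1,-0.3,9.4],[0.1,-0.3,9.4],[0.1,-0.3,9.4],[0.1,-0.3,9.4],[0.1,-0.3,9.4],[0.1,-0.3,9.4],[0.1,-0.3,9.4],[0.1,-0.3,9.4],[0.1,-0.3,9.4]], spin=[0,0,0,0,0,0,0,0,0,0], squeeze=110)

```text
t: 3.58
eef_pos: [558.3, -250.9, 33.9]
tcp_rot: [-0.246, 0.969, -0.0, 0.0]
ft_force: [2.1, 1.6, 4.6]
width: 0.108
```

```bash
python3 -c "
from h import *
go(557.6,-249.7,34,118.5)
cv2.imwrite('pics/s2.png',ctrl.capture('side')); s=cv2.imread('pics/s2.png')
cv2.imwrite('pics/d2.png',cv2.resize(s[220:360,280:420],None,fx=4,fy=4,interpolation=cv2.INTER_CUBIC))
"
```

```text
t 3.58 pos [ 558.3 -250.9   33.9] yaw 118.5 j [-0.62  0.68  1.38  0.    1.08 -2.68] F [2.1 1.6 4.6] w 0.108 -> off [ 0.    0.13 -0.01] spin -0.0 dist 1
```

View pics/d2.png

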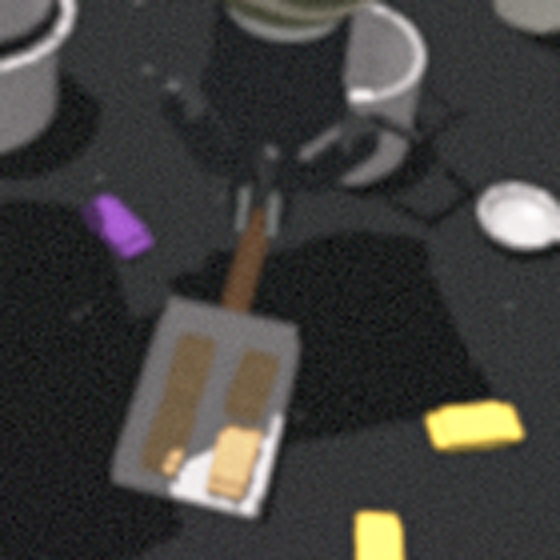

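Emit:
apply_moves(gripper=[0,0,0,0,0,0], offset=[[0,0,0],[0,0,-0.5],[0,0,-1],[0,0,-1.5],[0,0,-2],[0,0,-2]], spin=[0,0,0,0,0,0])

```text
t: 4.38
eef_pos: [558.0, -250.9, 54.0]
tcp_rot: [-0.246, 0.969, -0.0, 0.0]
ft_force: [-1.0, 0.1, -1.5]
width: 0.113
```

```bash
python3 -c "
from h import *
go(557.6,-249.7,34,118.5); print(ctrl.observe()['torque'])
cv2.imwrite('pics/s3.png',ctrl.capture('side')); s=cv2.imread('pics/s3.png')
cv2.imwrite('pics/d3.png',cv2.resize(s[220:360,280:420],None,fx=4,fy=4,interpolation=cv2.INTER_CUBIC))
"
```

```text
t 4.38 pos [ 558.  -250.9   54. ] yaw 118.5 j [-0.62  0.66  1.36 -0.    1.13 -2.68] F [-1.   0.1 -1.5] w 0.113 -> off [-0.02  0.12  2.  ] spin -0.0 dist 20
[ 0.10119999 -0.1669611   0.01665488]
```

View pics/d3.png

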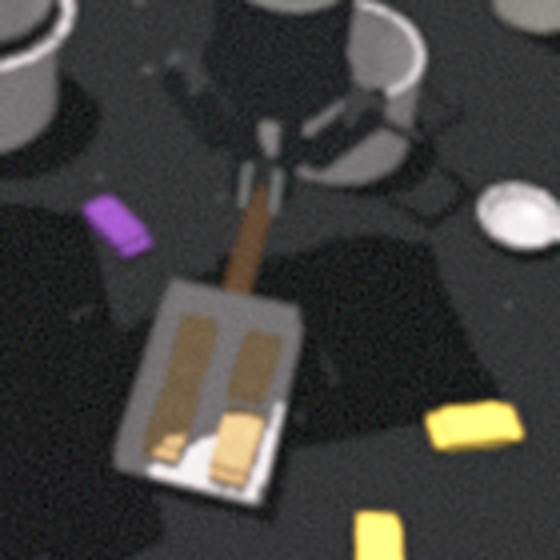

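Emit:
apply_moves(gripper=[0,0,0,0,0,0,0,0], offset=[[0,0,-1],[0,0,-2],[0,0,-3.5],[0,0,-5.5],[0,0,-7.5],[0,0,-9],[0,0,-10],[0,0,-10]], spin=[0,0,0,0,0,0,0,0])

```text
t: 5.42
eef_pos: [558.0, -250.9, 154.2]
tcp_rot: [-0.246, 0.969, -0.0, 0.0]
ft_force: [0.1, 0.6, -1.3]
width: 0.107
```

```bash
python3 -c "
from h import *
go(540,-200,190,118.5); print(ctrl.observe()['torque'])
cv2.imwrite('pics/s4.png',ctrl.capture('side')); s=cv2.imread('pics/s4.png')
cv2.imwrite('pics/d4.png',cv2.resize(s[180:340,260:420],None,fx=3.6,fy=3.6,interpolation=cv2.INTER_CUBIC))
"
```

```text
t 5.42 pos [ 558.  -250.9  154.2] yaw 118.5 j [-0.62  0.55  1.24 -0.    1.35 -2.68] F [ 0.1  0.6 -1.3] w 0.107 -> off [-0.85  5.33 -3.58] spin -0.0 dist 65
[ 0.09643708 -0.17233547 -0.05763779]
```

View pics/d4.png

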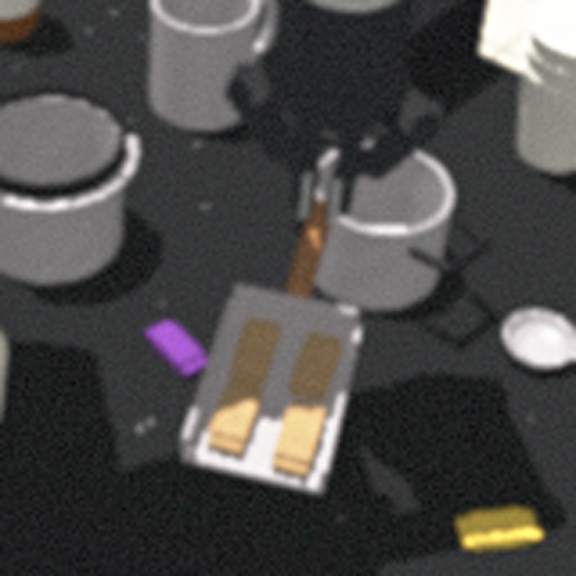

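```bash
python3 -c "
from h import *
d=ray('side',[[330.4,312.2]])[0];e=P['side']['eye']
u=np.array([-.879,-.477]);n=np.array([u[1],-u[0],0]); g=np.array([558,-250.9,0])
s=n@(g-e)/(n@d); p=e+s*d; print(p,(p-g)[:2]@u)
go(536.3,-240,185,118.5)
"
```

```text
[ 405.5056751  -333.65289303  100.02885663] 173.51564156214766
t 5.47 pos [ 557.8 -250.7  153.4] yaw 118.5 j [-0.62  0.55  1.24  0.    1.35 -2.68] F [ 0.5 -0.3 -2.5] w 0.106 -> off [ 1.38  1.97 -3.15] spin -0.0 dist 40
```

Emit:
apply_moves(gripper=[0,0,0,0,0,0,0,0,0,0], offset=[[0.1,0.1,-0.5],[0.3,0.3,-1],[0.5,0.6,-1.8],[0.7,0.9,-2.6],[0.9,1.2,-3.2],[1.0,1.4,-3.6],[1.1,1.6,-4],[1.2,1.8,-4],[1.3,1.9,-4],[1.4,2.0,-4]], spin=[0.04,0.11,0.2,0.31,0.43,0.55,0.67,0.79,0.91,1.03], squeeze=120)

```text
t: 6.72
eef_pos: [535.7, -239.8, 192.7]
tcp_rot: [0.265, 0.964, 0.0, -0.001]
ft_force: [-0.6, 0.3, -2.7]
width: 0.103
```

Emit:
apply_moves(gripper=[0,0,0,0,0,0,0,0,0,0], offset=[[0,0,0],[0,0,0],[0,0,0],[0,0,0],[0,0,0],[0,0,0],[0,0,0],[0,0,0],[0,0,0],[0,0,0]], spin=[0.12,0.24,0.36,0.48,0.6,0.72,0.83,0.92,0.99,1.035])

```text
t: 7.98
eef_pos: [535.7, -239.8, 192.7]
tcp_rot: [0.707, 0.708, -0.0, -0.001]
ft_force: [0.6, 0.1, -1.4]
width: 0.097
```

```bash
python3 -c "
from h import *
go(536.3,-236,170,0); print(ctrl.observe()['torque'])
for n in('side','top'):  cv2.imwrite(f'pics/{n}5.png',ctrl.capture(n))
s=cv2.imread('pics/side5.png');t=cv2.imread('pics/top5.png')
cv2.imwrite('pics/d5.png',cv2.hconcat([cv2.resize(s[150:310,220:380],None,fx=2.5,fy=2.5,interpolation=cv2.INTER_CUBIC),cv2.resize(t[140:300,250:410],None,fx=2.5,fy=2.5,interpolation=cv2.INTER_CUBIC)]))
"
```

```text
t 7.97 pos [ 535.7 -239.8  192.7] yaw 0.1 j [-0.62  0.47  1.26 -0.    1.41 -0.62] F [ 0.6  0.1 -1.4] w 0.097 -> off [0.38 0.07 2.27] spin 0.001 dist 23
[-0.22463288 -0.06632106 -0.0119001 ]
```

View pics/d5.png

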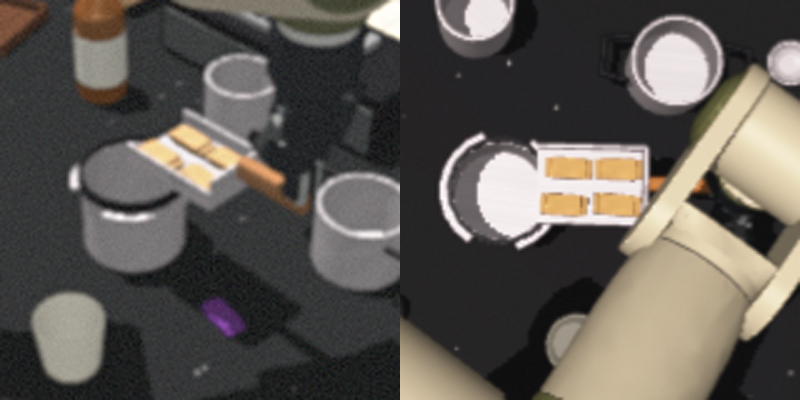

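```bash
python3 -c "
from h import *
s=cv2.imread('pics/side5.png');t=cv2.imread('pics/top5.png')
cv2.imwrite('pics/e5.png',cv2.hconcat([cv2.resize(s[190:250,260:320],None,fx=6.5,fy=6.5,interpolation=cv2.INTER_CUBIC),cv2.resize(t[190:250,290:350],None,fx=6.5,fy=6.5,interpolation=cv2.INTER_CUBIC)]))
print(tri([272.8,208],[305.5,229.5]))
"
```

```text
(array([496.53619749, -65.98743993, 168.81196592]), np.float64(5.6398111165945854))
```

View pics/e5.png

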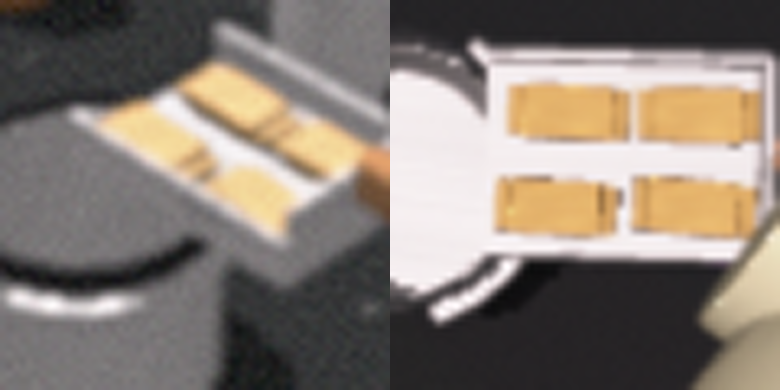

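Emit:
apply_moves(gripper=[0,0,0,0,0,0,0], offset=[[0.4,0,0.3],[1,0,1],[1.6,0,2],[2,0,3],[2.4,0,3.7],[2.4,0,4],[2.4,0,4]], spin=[0,0,0,0,0,0,0])

```text
t: 8.95
eef_pos: [536.0, -216.0, 153.6]
tcp_rot: [0.706, 0.708, -0.0, 0.0]
ft_force: [-0.4, -1.0, -1.9]
width: 0.104
```

```bash
python3 -c "
from h import *
go(536.3,-216,153,0); print(ctrl.observe()['torque'])
"
```

```text
t 8.95 pos [ 536.  -216.   153.6] yaw 0.2 j [-0.59  0.49  1.34 -0.    1.3  -0.59] F [-0.4 -1.  -1.9] w 0.104 -> off [-0.    0.03  0.06] spin 0.003 dist 1
[-0.22258315  0.06399529 -0.03437685]
```

Emit:
apply_moves(gripper=[0,0,0,0,0,0], offset=[[0,0,0],[0,0,0],[0,0,0],[0,0,0],[0,0,-1],[0,0,-2]], spin=[0,0,0,0,0,0], squeeze=20)

```text
t: 9.7
eef_pos: [536.1, -216.0, 174.6]
tcp_rot: [0.706, 0.708, 0.0, 0.0]
ft_force: [0.3, -0.3, -2.1]
width: 0.104
```

```bash
cat >> h.py <<'E'
def look(k,sb=(150,310,220,380),tb=(140,300,250,410)):
    s=ctrl.capture('side');t=ctrl.capture('top')
    cv2.imwrite(f'pics/side{k}.png',s);cv2.imwrite(f'pics/top{k}.png',t)
    f=lambda im,b:cv2.resize(im[b[0]:b[1],b[2]:b[3]],(400,400),interpolation=cv2.INTER_CUBIC)
    cv2.imwrite(f'pics/v{k}.png',cv2.hconcat([f(s,sb),f(t,tb)]))
E
python3 -c "
from h import *
go(536.3,-216,153,0); print(ctrl.observe()['torque']); look(6)
"
```

```text
t 9.7 pos [ 536.1 -216.   174.6] yaw 0.2 j [-0.59  0.47  1.31  0.    1.35 -0.59] F [ 0.3 -0.3 -2.1] w 0.104 -> off [-0.    0.02  2.16] spin 0.003 dist 22
[-0.14118885 -0.00840395 -0.05112549]
```

View pics/v6.png

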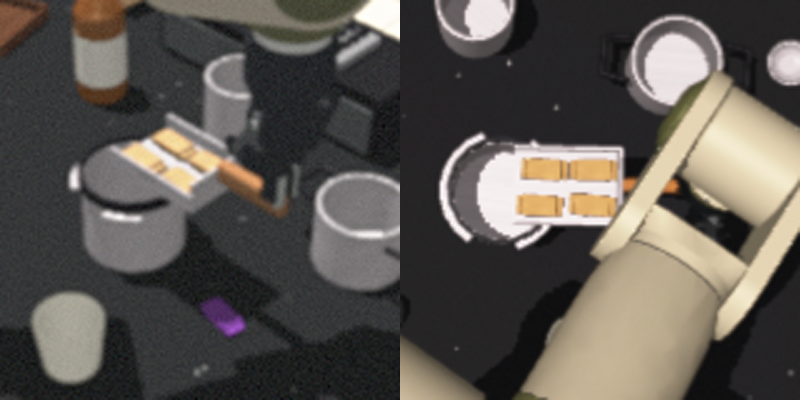

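```bash
python3 -c "
from h import *
f=lambda p:[220+p[0]/2.5,150+p[1]/2.5]
g=lambda p:[250+(p[0]-400)/2.5,140+p[1]/2.5]
print(tri(f((112,150)),g((516,222))))
s=cv2.imread('pics/side6.png')
cv2.imwrite('pics/e6.png',cv2.resize(s[185:245,250:340],None,fx=8,fy=8,interpolation=cv2.INTER_CUBIC))
"
```

```text
(array([496.7196217 , -41.35923291, 149.33036655]), np.float64(0.7886099106975797))
```

View pics/e6.png

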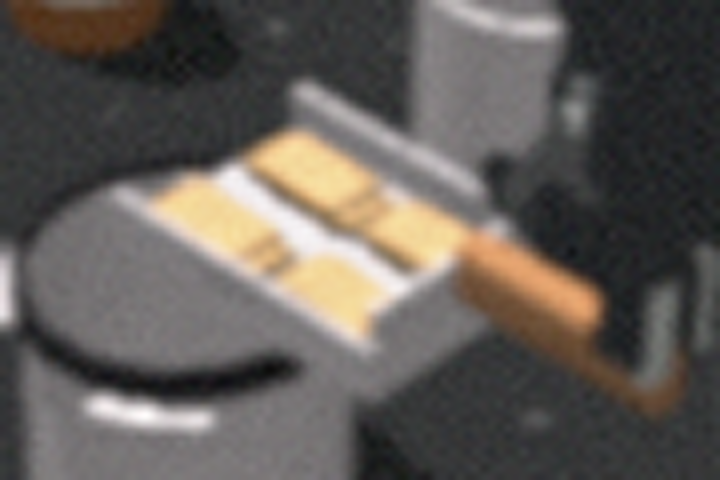

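Emit:
apply_moves(gripper=[0,0,0,0,0,0,0,0,0,0], offset=[[1,0,0],[2.5,0,0],[4.5,0,0],[6,0,0.3],[6.9,0,1],[6.9,0,2],[6.9,0,3],[6.9,0,3.7],[6.9,0,4.2],[6.9,0,4.5]], spin=[0,0,0,0,0,0,0,0,0,0], squeeze=40)

```text
t: 11.05
eef_pos: [535.9, -147.3, 128.6]
tcp_rot: [0.706, 0.708, -0.0, 0.0]
ft_force: [-0.9, -1.6, 0.1]
width: 0.101
```

```bash
python3 -c "
from h import *
go(536.3,-147,130,0); print(ctrl.observe()['torque']); look(7)
"
```

```text
t 11.05 pos [ 535.9 -147.3  128.6] yaw 0.1 j [-0.48  0.48  1.44 -0.    1.21 -0.48] F [-0.9 -1.6  0.1] w 0.101 -> off [ 0.03  0.04 -0.14] spin 0.003 dist 1
[-0.23625197  0.10004461  0.00789001]
```

View pics/v7.png

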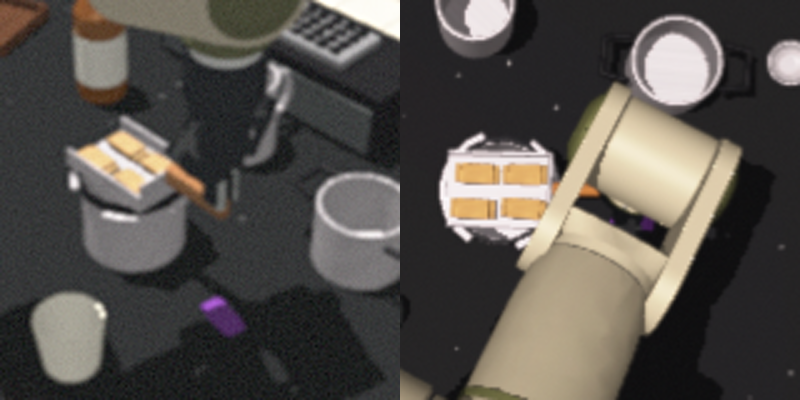

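Emit:
apply_moves(gripper=[0,0,0], offset=[[0,0,0.2],[0,0,0.4],[0,0,0.4]], spin=[0,0,0], squeeze=20)

```text
t: 11.52
eef_pos: [536.0, -147.1, 124.8]
tcp_rot: [0.706, 0.708, 0.0, 0.0]
ft_force: [-0.3, -3.1, 2.3]
width: 0.102
```

```bash
python3 -c "
from h import *
go(536.3,-147,130,0); print(ctrl.observe()['torque']); 
s=cv2.imread('pics/side7.png')
cv2.imwrite('pics/e7.png',cv2.resize(s[185:255,240:330],None,fx=8,fy=8,interpolation=cv2.INTER_CUBIC))
"
```

```text
t 11.53 pos [ 536.  -147.1  124.8] yaw 0.2 j [-0.48  0.49  1.45 -0.    1.2  -0.48] F [-0.3 -3.1  2.3] w 0.102 -> off [ 0.01  0.03 -0.52] spin 0.003 dist 5
[-0.46183539  0.05191999  0.0287168 ]
```

View pics/e7.png

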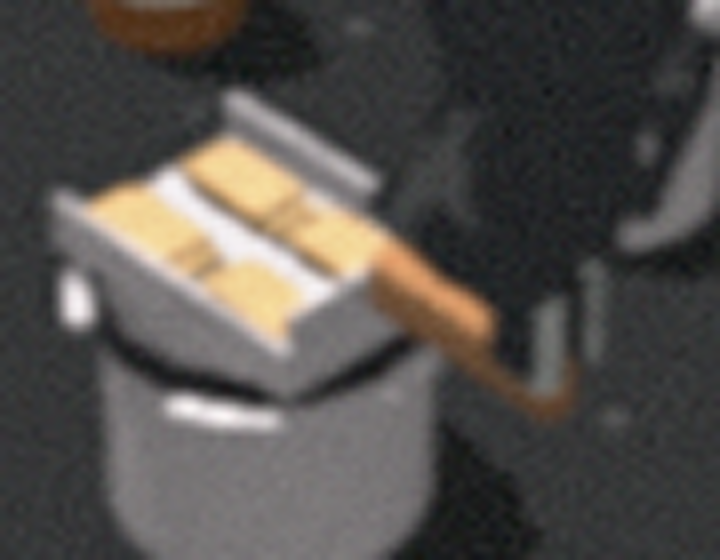

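Emit:
apply_moves(gripper=[0.35,0.35,0.35,0.35,0.35,0.35,0.35], offset=[[0,0,0],[0,0,0],[0,0,-0.6],[-1,0,-0.6],[-2,0,-0.6],[-2,0,-0.6],[-2,0,-0.6]], spin=[0,0,0,0,0,0,0])

```text
t: 12.4
eef_pos: [535.7, -166.9, 130.5]
tcp_rot: [0.706, 0.708, -0.0, -0.0]
ft_force: [-0.1, 1.3, -0.2]
width: 0.349
```

```bash
python3 -c "
from h import *
go(536.3,-147,130,0); print(ctrl.observe()['torque']);look(8) 
s=cv2.imread('pics/side8.png');t=cv2.imread('pics/top8.png')
cv2.imwrite('pics/e8.png',cv2.hconcat([cv2.resize(s[185:255,250:320],None,fx=5.5,fy=5.5,interpolation=cv2.INTER_CUBIC),cv2.resize(t[180:250,255:325],None,fx=5.5,fy=5.5,interpolation=cv2.INTER_CUBIC)]))
"
```

```text
t 12.4 pos [ 535.7 -166.9  130.5] yaw 0.2 j [-0.51  0.49  1.42  0.    1.23 -0.52] F [-0.1  1.3 -0.2] w 0.349 -> off [1.99 0.07 0.05] spin 0.003 dist 20
[ 0.0246478  -0.01633498  0.03721033]
```

View pics/e8.png

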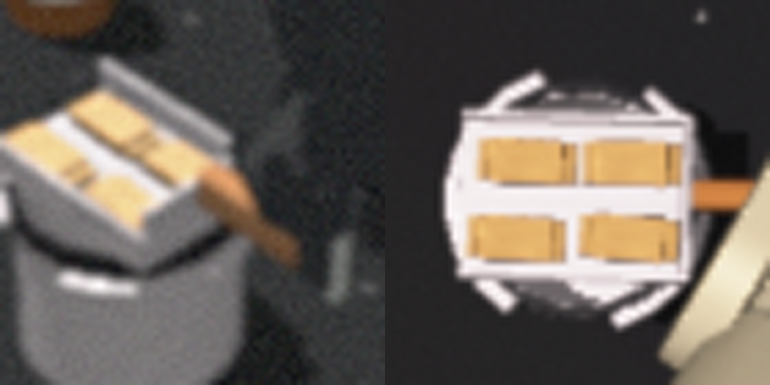

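```bash
python3 -c "
from h import *
s=cv2.imread('pics/side8.png')
cv2.imwrite('pics/f8.png',cv2.resize(s[205:255,280:340],None,fx=12,fy=12,interpolation=cv2.INTER_CUBIC))
print(plane('side',[[302,228.6],[303.5,231]],136))
print(proj('side',[[536,-166.9,130.5],[536-15,-166.9,130.5],[536-15,-166.9+11,130.5],[536-15,-166.9-11,130.5]]))
"
```

```text
[[ 521.74925367 -142.756552    136.        ]
 [ 517.99923849 -151.16386809  136.        ]]
[[313.5459055  232.31495861]
 [309.2226252  235.31348308]
 [305.78491348 233.10530999]
 [312.70222772 237.54849555]]
```

View pics/f8.png

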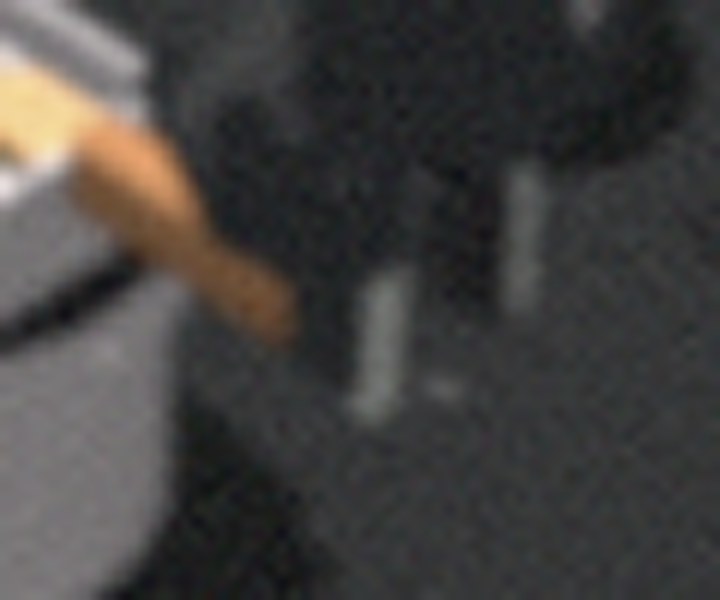

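```bash
python3 -c "
from h import *
for y in (-140,-145,-150,-155,-160,-165): print(y,proj('side',[[536,y,125]]),proj('side',[[529,y,114]]))
"
```

```text
-140 [[305.15484237 228.78708004]] [[303.04293486 233.58579438]]
-145 [[306.67940882 229.75568778]] [[304.55699437 234.56446735]]
-150 [[308.21223552 230.72954332]] [[306.07923381 235.54840706]]
-155 [[309.75337342 231.70867903]] [[307.60970347 236.53764567]]
-160 [[311.30287365 232.69312738]] [[309.1484538  237.53221543]]
-165 [[312.8607875  233.68292096]] [[310.69553541 238.53214869]]
```

```bash
python3 -c "
from h import *
for k,u in ((7,267.2),(8,268.6)):print(plane('top',[[u,215]],99))
print(proj('top',[[536.3,-24.3,96],[536.3,33.7,96],[536.3,50,99]]))
t7=cv2.imread('pics/top7.png');t8=cv2.imread('pics/top8.png')
cv2.imwrite('pics/f9.png',cv2.hconcat([cv2.resize(t[190:240,255:315],None,fx=6.5,fy=6.5,interpolation=cv2.INTER_CUBIC) for t in(t7,t8)]))
"
```

```text
[[536.1026072   35.93860624  99.        ]]
[[536.16023114  32.19074631  99.        ]]
[[289.69530518 215.37456394]
 [268.07523184 215.04301877]
 [261.95090476 214.84620752]]
```

View pics/f9.png

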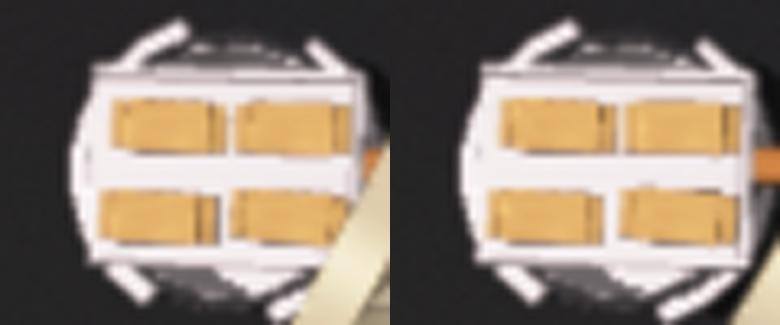

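Emit:
apply_moves(gripper=[0,0,0,0,0,0,0,0], offset=[[0,0,0],[0,0,0],[0,0,0],[0,0,0],[-0.5,0,0],[-1.5,0,0],[-2.5,0,0],[-3,0,0]], spin=[0,0,0,0,0,0,0,0], squeeze=40)

```text
t: 13.5
eef_pos: [535.8, -197.8, 130.5]
tcp_rot: [0.706, 0.708, -0.0, 0.0]
ft_force: [-0.8, 0.1, 0.3]
width: -0.001
```

```bash
python3 -c "
from h import *
go(536.3,-147,130,0); print(ctrl.observe()['torque']);look(9)
"
```

```text
t 13.5 pos [ 535.8 -197.8  130.5] yaw 0.1 j [-0.56  0.51  1.4  -0.    1.24 -0.56] F [-0.8  0.1  0.3] w -0.001 -> off [5.08 0.06 0.05] spin 0.002 dist 51
[ 0.01319394 -0.01081112 -0.01863005]
```

View pics/v9.png

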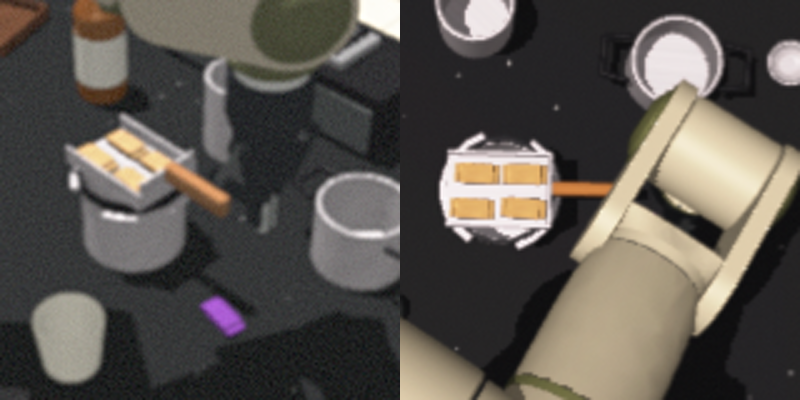

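```bash
python3 -c "
from h import *
s=cv2.imread('pics/side9.png')
cv2.imwrite('pics/f9.png',cv2.resize(s[200:250,280:340],None,fx=12,fy=12,interpolation=cv2.INTER_CUBIC))
for y in (-140,-145,-150,-155,-160,-165): print(y,proj('side',[[536,y,137],[529,y,115],[529,y,137]]).round(1).tolist())
print(proj('side',[[536,-197.8-11,130.5],[536,-197.8+11,130.5]]))
"
```

```text
-140 [[305.3, 225.0], [303.1, 233.3], [303.3, 226.3]]
-145 [[306.8, 225.9], [304.6, 234.3], [304.8, 227.3]]
-150 [[308.4, 226.9], [306.1, 235.2], [306.4, 228.3]]
-155 [[309.9, 227.9], [307.6, 236.2], [307.9, 229.3]]
-160 [[311.5, 228.9], [309.2, 237.2], [309.5, 230.3]]
-165 [[313.1, 229.9], [310.7, 238.2], [311.0, 231.2]]
[[327.01710614 240.83115201]
 [319.86715214 236.3110548 ]]
```

View pics/f9.png

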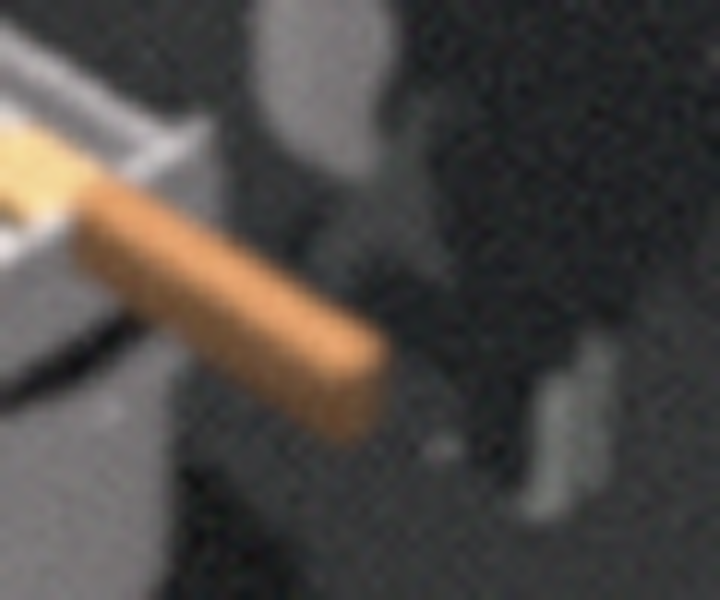

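Emit:
apply_moves(gripper=[0.35,0.35,0.35,0.35,0.35,0.35], offset=[[0,0,0],[0,0,0],[2,0,0],[4.2,0,0],[4.2,0,0],[4.2,0,0]], spin=[0,0,0,0,0,0])

```text
t: 14.35
eef_pos: [535.9, -154.4, 130.8]
tcp_rot: [0.706, 0.708, -0.0, 0.0]
ft_force: [0.0, 0.6, -0.2]
width: 0.352
```

Emit:
apply_moves(gripper=[0,0,0,0,0], offset=[[0,0,0],[0,0,0],[0,0,0],[0,0,0],[0,0,0]], spin=[0,0,0,0,0], squeeze=40)

```text
t: 14.98
eef_pos: [535.8, -155.1, 130.7]
tcp_rot: [0.706, 0.708, -0.0, 0.0]
ft_force: [0.6, -0.9, 0.6]
width: 0.14
```

Emit:
apply_moves(gripper=[0,0,0,0,0,0], offset=[[-0.4,0,0],[-1.4,0,0],[-2.6,0,0],[-3.8,0,0],[-4.5,0,0],[-4.5,0,0]], spin=[0,0,0,0,0,0])

```text
t: 15.72
eef_pos: [535.9, -200.8, 130.6]
tcp_rot: [0.706, 0.708, -0.0, 0.0]
ft_force: [-0.2, -1.1, -0.2]
width: 0.139
```

```bash
python3 -c "
from h import *
go(536.3,-147,130,0); print(ctrl.observe()['torque']);look(10)
"
```

```text
t 15.72 pos [ 535.9 -200.8  130.6] yaw 0.1 j [-0.57  0.51  1.39 -0.    1.24 -0.57] F [-0.2 -1.1 -0.2] w 0.139 -> off [5.38 0.05 0.06] spin 0.002 dist 54
[-0.18038312 -0.01349463 -0.02257382]
```

View pics/v10.png

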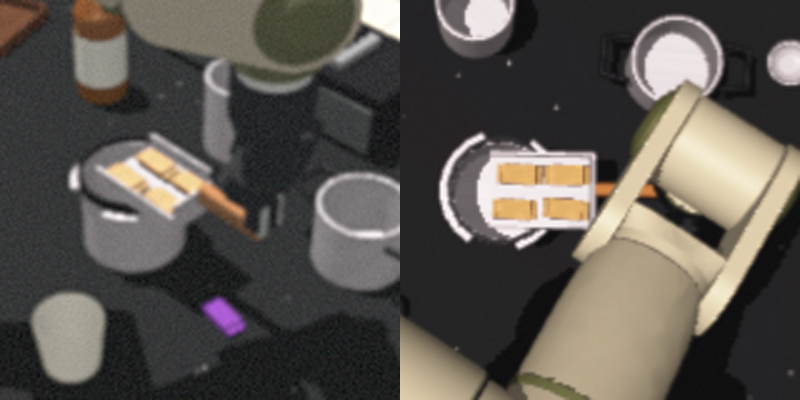

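Emit:
apply_moves(gripper=[0,0,0,0,0,0], offset=[[0,0,0],[0,0,-0.5],[0,0,-1],[0,0,-1.6],[0,0,-2.2],[0,0,-2.5]], spin=[0,0,0,0,0,0], squeeze=20)

```text
t: 16.58
eef_pos: [536.0, -200.0, 156.1]
tcp_rot: [0.706, 0.708, 0.0, 0.0]
ft_force: [-0.9, -0.3, -1.9]
width: 0.138
```

```bash
python3 -c "
from h import *
go(536.3,-185,177,0); print(ctrl.observe()['torque']);look(11,(170,270,230,330))
"
```

```text
t 16.57 pos [ 536.  -200.   156.1] yaw 0.2 j [-0.56  0.48  1.36 -0.    1.3  -0.57] F [-0.9 -0.3 -1.9] w 0.138 -> off [ 1.5   0.04 -2.09] spin 0.003 dist 26
[-0.18370665  0.01685034 -0.0518073 ]
```

View pics/v11.png

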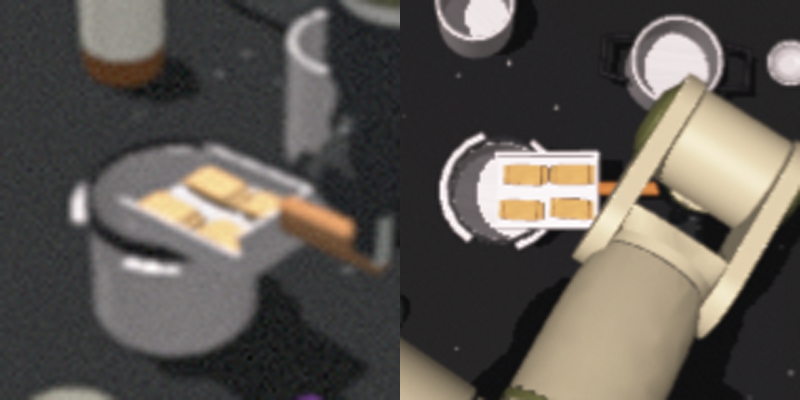

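Emit:
apply_moves(gripper=[0,0,0,0,0,0,0], offset=[[0.3,0,-0.5],[0.7,0,-1],[1.1,0,-1.6],[1.5,0,-2.1],[2,0,-2.6],[2.5,0,-3.1],[2.5,0,-3.1]], spin=[0,0,0,0,0,0,0])

```text
t: 17.55
eef_pos: [536.0, -174.5, 187.1]
tcp_rot: [0.706, 0.708, 0.0, 0.0]
ft_force: [0.6, -0.8, -2.4]
width: 0.142
```

```bash
python3 -c "
from h import *
go(536.3,-165,196,0); print(ctrl.observe()['torque']);look(12,(170,270,230,330))
"
```

```text
t 17.55 pos [ 536.  -174.5  187.1] yaw 0.2 j [-0.52  0.44  1.34  0.    1.37 -0.53] F [ 0.6 -0.8 -2.4] w 0.142 -> off [ 0.95  0.04 -0.89] spin 0.003 dist 13
[-0.20597865 -0.04909996 -0.00541041]
```

View pics/v12.png

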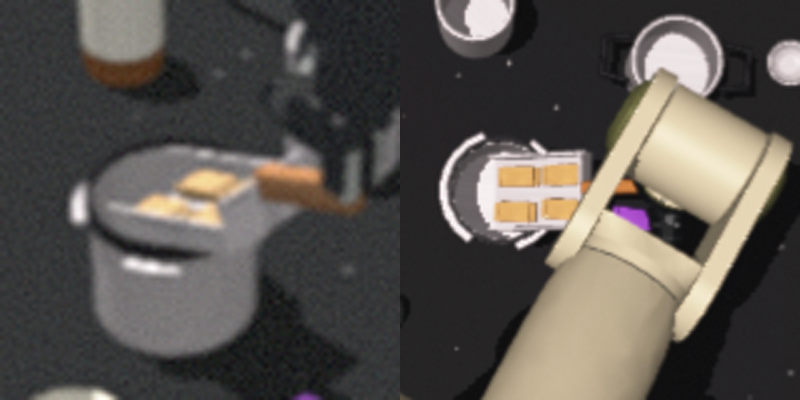

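Emit:
apply_moves(gripper=[0,0,0,0,0,0,0], offset=[[0.5,0,-0.5],[0.9,0,-0.9],[1.4,0,-1.3],[2.0,0,-1.6],[2.6,0,-1.9],[3.2,0,-2.2],[3.2,0,-2.2]], spin=[0,0,0,0,0,0,0])

```text
t: 18.52
eef_pos: [535.8, -142.4, 208.9]
tcp_rot: [0.706, 0.708, 0.0, 0.0]
ft_force: [-0.9, -0.1, -1.2]
width: 0.141
```

```bash
python3 -c "
from h import *
go(536.3,-128.6,212.5,0); print(ctrl.observe()['torque']);look(13,(170,270,230,330))
"
```

```text
t 18.52 pos [ 535.8 -142.4  208.9] yaw 0.2 j [-0.47  0.41  1.32  0.    1.41 -0.48] F [-0.9 -0.1 -1.2] w 0.141 -> off [ 1.38  0.06 -0.36] spin 0.004 dist 14
[-1.15984157e-01 -8.87260268e-06 -1.66015183e-02]
```

View pics/v13.png

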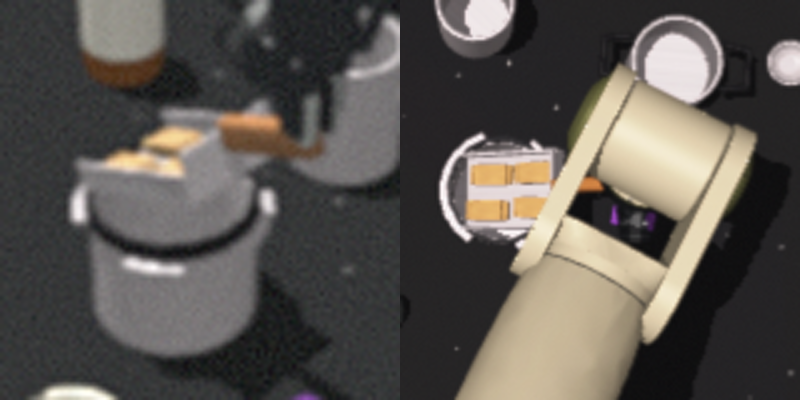

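Emit:
apply_moves(gripper=[0,0,0,0,0], offset=[[-0.6,0,0],[-1.2,0,0],[-1.2,0,0.7],[-1.2,0,1.4],[-1.2,0,1.8]], spin=[0,0,0,0,0], squeeze=30)

```text
t: 19.25
eef_pos: [535.5, -154.7, 189.8]
tcp_rot: [0.706, 0.708, -0.0, -0.001]
ft_force: [-0.3, 0.7, -2.0]
width: 0.14
```

```bash
python3 -c "
from h import *
go(536.3,-128.6,212.5,0); print(ctrl.observe()['torque']);look(14,(170,270,230,330),(175,255,250,330))
"
```

```text
t 19.25 pos [ 535.5 -154.7  189.8] yaw 0.2 j [-0.49  0.43  1.35 -0.    1.37 -0.5 ] F [-0.3  0.7 -2. ] w 0.14 -> off [ 2.61  0.08 -2.27] spin 0.003 dist 35
[-0.26166035 -0.02407858 -0.00675819]
```

View pics/v14.png

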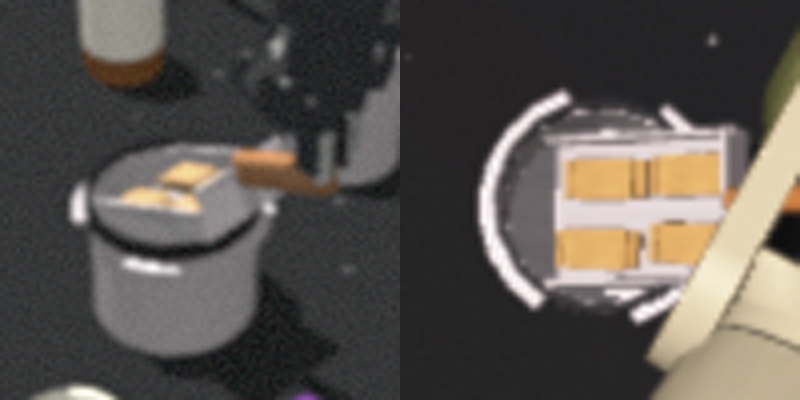

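Emit:
apply_moves(gripper=[0,0,0,0,0,0], offset=[[0.5,0,0],[1,0,0],[1.5,0,0],[2,0,0],[2.5,0,0],[2.5,0,0]], spin=[0,0,0,0,0,0], squeeze=25)

```text
t: 20.1
eef_pos: [536.1, -130.8, 192.1]
tcp_rot: [0.706, 0.708, -0.0, 0.002]
ft_force: [-0.8, -5.3, 2.7]
width: 0.14
```

```bash
python3 -c "
from h import *
go(536.3,-128.6,212.5,0); print(ctrl.observe()['torque']);look(15,(170,270,230,330),(175,255,250,330))
"
```

```text
t 20.1 pos [ 536.1 -130.8  192.1] yaw 0.2 j [-0.45  0.41  1.36 -0.    1.36 -0.46] F [-0.8 -5.3  2.7] w 0.14 -> off [ 0.21  0.02 -2.04] spin 0.003 dist 21
[-1.1194568   0.21723418  0.07338681]
```

View pics/v15.png

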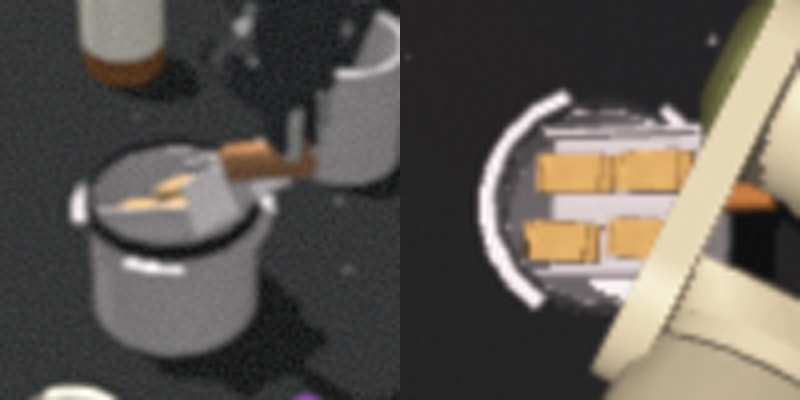

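Emit:
apply_moves(gripper=[0,0,0,0,0,0], offset=[[0.3,0,-0.4],[0.7,0,-0.8],[1.2,0,-1.2],[1.2,0,-1.2],[0.2,0,-1.4],[-0.8,0,-1.6]], spin=[0,0,0,0,0,0], squeeze=25)

```text
t: 20.95
eef_pos: [535.7, -138.7, 206.6]
tcp_rot: [0.706, 0.708, -0.0, -0.0]
ft_force: [0.5, -1.4, -1.9]
width: 0.136
```

```bash
python3 -c "
from h import *
go(536.3,-128.6,212.5,0); print(ctrl.observe()['torque']);look(16,(170,270,230,330),(175,255,250,330))
"
```

```text
t 20.95 pos [ 535.7 -138.7  206.6] yaw 0.2 j [-0.47  0.41  1.33 -0.    1.41 -0.47] F [ 0.5 -1.4 -1.9] w 0.136 -> off [ 1.01  0.07 -0.59] spin 0.003 dist 12
[-0.17242599 -0.03022829 -0.01133552]
```

View pics/v16.png

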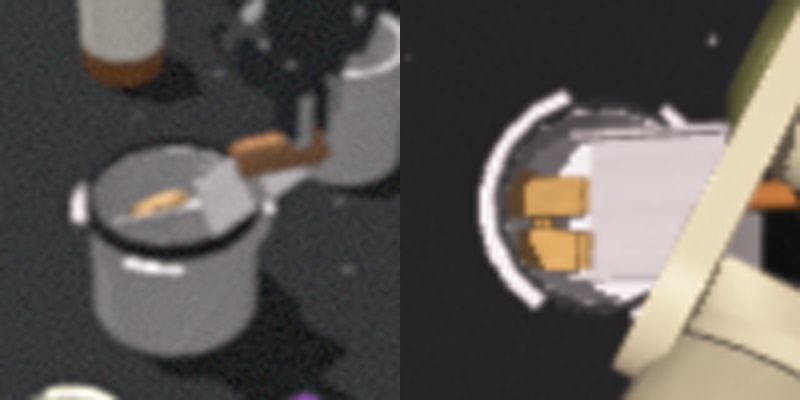

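Emit:
apply_moves(gripper=[0,0,0,0,0,0,0,0], offset=[[-1.0,0,-0.5],[-1.5,0,-1.5],[-1.8,0,-3],[-2,0,-4.5],[-2,0,-6],[-2,0,-7],[-2,0,-7],[-2,0,-7]], spin=[0,0,0,0,0,0,0,0], squeeze=50)

```text
t: 22.05
eef_pos: [535.6, -157.8, 276.1]
tcp_rot: [0.706, 0.708, -0.0, -0.0]
ft_force: [0.5, -0.6, -1.9]
width: 0.135
```

```bash
python3 -c "
from h import *
go(536.3,-128.6,212.5,0); print(ctrl.observe()['torque']);look(17,(160,270,230,340),(175,255,250,330))
"
```

```text
t 22.05 pos [ 535.6 -157.8  276.1] yaw 0.2 j [-0.5   0.37  1.19  0.    1.59 -0.5 ] F [ 0.5 -0.6 -1.9] w 0.135 -> off [2.91 0.08 6.36] spin 0.003 dist 70
[-0.07854042 -0.04244858  0.04756966]
```

View pics/v17.png

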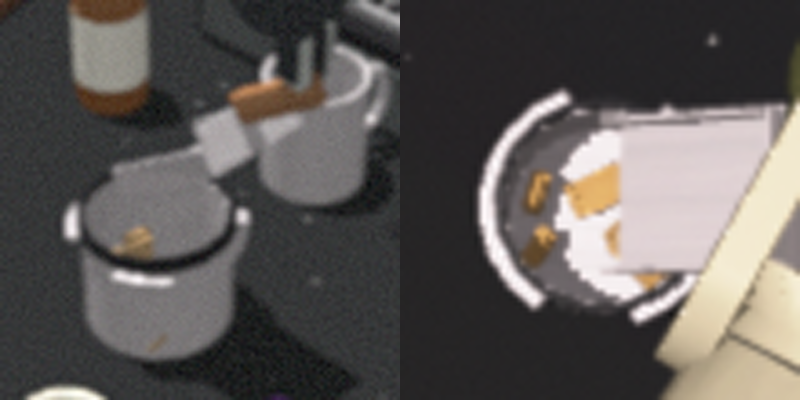

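```bash
python3 -c "
from h import *
print(plane('top',[[343,227],[430,218],[435,255]],5)[:,:2])
go(450,-385,276,0)
"
```

```text
[[ 513.76813868 -177.4148974 ]
 [ 543.40717392 -424.00429646]
 [ 438.83150941 -436.34792075]]
t 22.15 pos [ 535.6 -157.8  276. ] yaw 0.2 j [-0.5   0.37  1.19 -0.    1.59 -0.5 ] F [ 0.3 -0.1 -1.9] w 0.132 -> off [-22.69  -8.63   0.  ] spin 0.003 dist 243
```

Emit:
apply_moves(gripper=[0,0,0,0,0,0,0,0,0,0], offset=[[-2,-0.5,0],[-5,-2,0],[-8,-4,0],[-11,-6,0],[-13.5,-8,0],[-14.7,-9.2,2],[-14.7,-9.6,4.5],[-14.7,-9.6,7],[-14.7,-9.6,8],[-14.7,-9.6,8]], spin=[0,0,0,0,0,0,0,0,0,0])

```text
t: 23.4
eef_pos: [440.0, -305.6, 196.5]
tcp_rot: [0.706, 0.708, -0.0, -0.0]
ft_force: [0.5, 0.3, -0.6]
width: 0.126
```

```bash
python3 -c "
from h import *
go(440,-308,150,0); print(ctrl.observe()['torque']);look(18,(210,350,270,410),(175,255,250,330))
"
```

```text
t 23.4 pos [ 440.  -305.6  196.5] yaw 0.2 j [-0.83  0.38  1.4  -0.    1.36 -0.83] F [ 0.5  0.3 -0.6] w 0.126 -> off [-0.24  0.    4.65] spin 0.003 dist 47
[-0.11651989  0.01776413 -0.05463229]
```

View pics/v18.png

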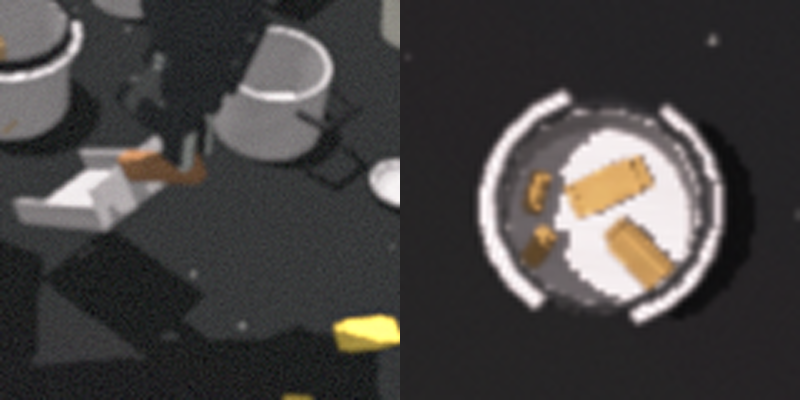

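Emit:
apply_moves(gripper=[0,0,0,0,0,0,0,0,0,0], offset=[[0,0,1.5],[0,0,3],[0,0,4.6],[-1.3,0,6],[-2.6,0,7.5],[-3.6,0,8.9],[-4.5,0,10.2],[-5.3,0,11.7],[-6,0,13.1],[-6,0,13.1]], spin=[0,0,0,0,0,0,0,0,0,0], squeeze=30)

```text
t: 24.75
eef_pos: [440.0, -364.9, 64.3]
tcp_rot: [0.706, 0.708, 0.0, -0.001]
ft_force: [0.4, 0.2, -0.7]
width: 0.128
```

```bash
python3 -c "
from h import *
go(440,-375,36,0); print(ctrl.observe()['torque']);look(19,(220,360,270,410),(175,335,290,450))
"
```

```text
t 24.75 pos [ 440.  -364.9   64.3] yaw 0.1 j [-0.9   0.59  1.47  0.    1.09 -0.9 ] F [ 0.4  0.2 -0.7] w 0.128 -> off [-1.01 -0.    2.82] spin 0.002 dist 30
[ 0.30641913 -0.09531406 -0.09265158]
```

View pics/v19.png

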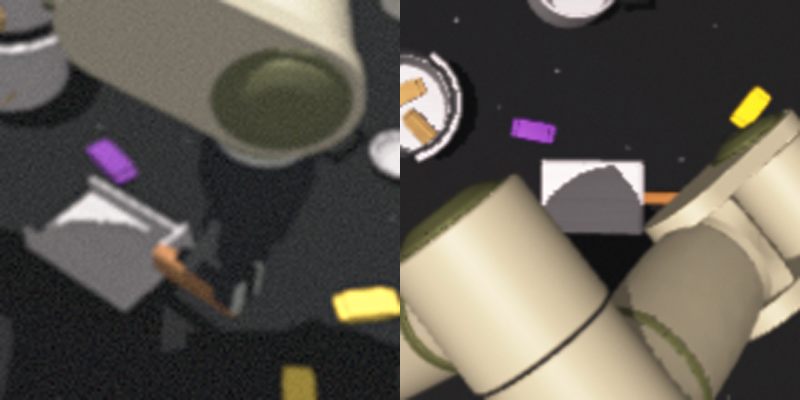

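Emit:
apply_moves(gripper=[0,0,0,0,0,0.1,0.25,0.4,0.4], offset=[[-0.3,0,0.9],[-0.7,0,1.9],[-0.9,0,2.7],[-0.9,0,3],[-0.9,0,3],[-0.9,0,3],[-0.9,0,3],[-0.9,0,3],[-0.9,0,3]], spin=[0,0,0,0,0,0,0,0,0], squeeze=20)

```text
t: 25.98
eef_pos: [440.4, -373.8, 35.4]
tcp_rot: [0.706, 0.708, 0.0, -0.0]
ft_force: [-0.7, 0.2, -0.2]
width: 0.4
```

Emit:
apply_moves(gripper=[0.4,0.4,0.4,0.4,0.4], offset=[[0,0,-1],[0,0,-4],[0,0,-10],[0,0,-16],[0,0,-20]], spin=[0,0,0,0,0])

```text
t: 26.6
eef_pos: [440.5, -374.2, 239.4]
tcp_rot: [0.706, 0.708, -0.0, 0.002]
ft_force: [0.1, 0.1, -1.2]
width: 0.397
```

```bash
python3 -c "
from h import *
go(464,306.5,200,-123.6); print(ctrl.observe()['torque']);look(20,(220,360,270,410),(175,335,290,450))
"
```

```text
t 26.6 pos [ 440.5 -374.2  239.4] yaw 0.2 j [-0.91  0.42  1.2   0.    1.51 -0.91] F [ 0.1  0.1 -1.2] w 0.397 -> off [68.07  2.55  3.74] spin 2.16 dist 682
[-0.01445839 -0.0532271   0.05013093]
```

View pics/v20.png

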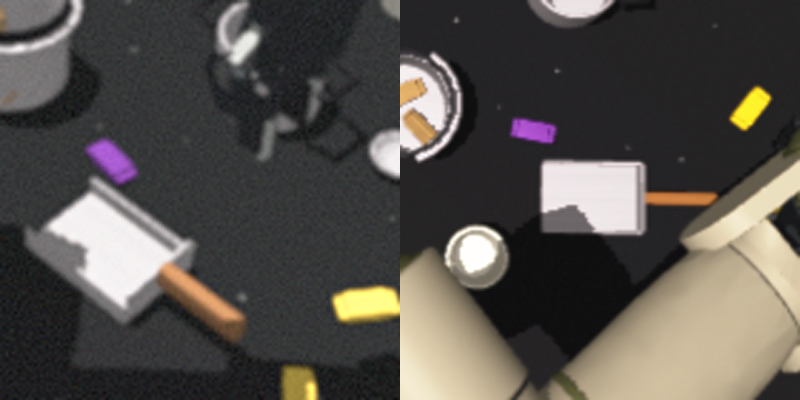

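```bash
python3 -c "
from h import *
go(464,306.5,200,56.4)"
```

```text
t 26.7 pos [ 441.3 -375.1  241.1] yaw 0.2 j [-0.91  0.42  1.2   0.    1.51 -0.91] F [-0.4  0.2 -0. ] w 0.404 -> off [68.18  2.47  3.61] spin -0.981 dist 683
```

Emit:
apply_moves(gripper=[0.6,0.6,0.6,0.6,0.6,0.6,0.6,0.6,0.6,0.6], offset=[[68.2,2.5,0],[68.2,2.5,0],[68.2,2.5,0],[68.2,2.5,0],[68.2,2.5,0],[68.2,2.5,0],[68.2,2.5,0],[68.2,2.5,0],[68.2,2.5,0],[68.2,2.5,0]], spin=[-0.98,-0.98,-0.98,-0.98,-0.98,-0.98,-0.98,-0.98,-0.98,-0.98])

```text
t: 27.95
eef_pos: [460.8, 252.5, 235.3]
tcp_rot: [0.29, 0.957, -0.0, -0.0]
ft_force: [0.3, 0.4, 0.4]
width: 0.602
```

```bash
python3 -c "
from h import *
go(464,306.5,130,56.4)"
```

```text
t 27.95 pos [460.8 252.5 235.3] yaw 56.3 j [ 0.28  0.33  1.36 -0.    1.45 -0.71] F [0.3 0.4 0.4] w 0.602 -> off [ 2.72  4.67 10.53] spin -0.001 dist 118
```

Emit:
apply_moves(gripper=[0.5,0.5,0.5,0.5], offset=[[2.7,4.7,5],[2.7,4.7,10],[2.7,4.7,10],[2.7,4.7,10]], spin=[0,0,0,0])

```text
t: 28.45
eef_pos: [465.9, 304.3, 137.5]
tcp_rot: [0.29, 0.957, 0.001, 0.001]
ft_force: [0.5, 0.2, 0.2]
width: 0.499
```

```bash
python3 -c "
from h import *
go(464,306.5,30,56.4); look(21,(150,230,140,220),(200,280,130,210))"
```

```text
t 28.45 pos [465.9 304.3 137.5] yaw 56.3 j [ 0.37  0.48  1.43 -0.    1.23 -0.62] F [0.5 0.2 0.2] w 0.499 -> off [ 0.29  0.06 10.75] spin -0.002 dist 108
```

View pics/v21.png

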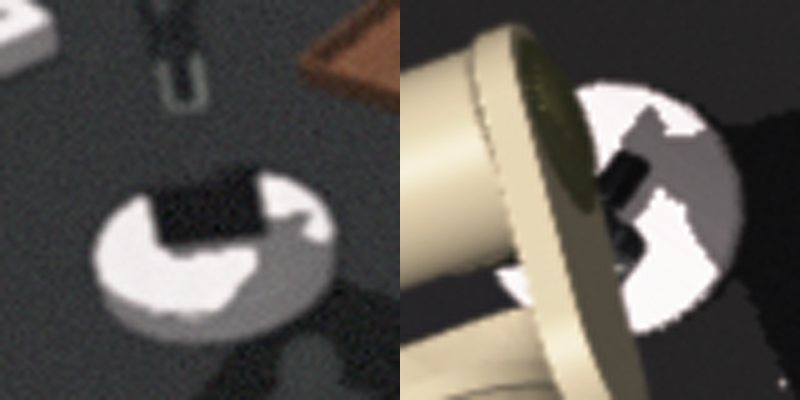

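Emit:
apply_moves(gripper=[0.5,0.5,0.5,0.5,0,0,0,0], offset=[[0.3,0.1,3],[0.3,0.1,8],[0.3,0.1,10.6],[0.3,0.1,10.7],[0.3,0.1,10.7],[0.3,0.1,10.7],[0.3,0.1,10.7],[0.3,0.1,10.7]], spin=[0,0,0,0,0,0,0,0], squeeze=80)

```text
t: 29.55
eef_pos: [464.4, 307.4, 30.8]
tcp_rot: [0.29, 0.957, 0.001, 0.002]
ft_force: [-0.1, -0.3, 7.4]
width: 0.156
```

```bash
python3 -c "
from h import *
go(536.3,-24.3,180,82.7)"
```

```text
t 29.55 pos [464.4 307.4  30.8] yaw 56.3 j [ 0.37  0.61  1.55 -0.    0.98 -0.61] F [-0.1 -0.3  7.4] w 0.156 -> off [-24.42 -23.57 -14.94] spin -0.46 dist 371
```

Emit:
apply_moves(gripper=[0,0,0,0,0,0,0,0,0,0], offset=[[0,0,-0.5],[0,0,-2],[0,0,-5],[0,0,-9],[-2,-2,-12],[-5,-5,-14.9],[-9,-9,-14.9],[-13,-13,-14.9],[-17,-17,-14.9],[-21,-20.5,-14.9]], spin=[0,0,0,0,-0.05,-0.13,-0.22,-0.31,-0.39,-0.44])

```text
t: 30.8
eef_pos: [524.1, 18.2, 178.8]
tcp_rot: [0.073, 0.997, -0.0, 0.0]
ft_force: [1.3, -0.8, -0.7]
width: 0.152
```

```bash
python3 -c "
from h import *
go(536.3,-24.3,180,82.7)"
```

```text
t 30.8 pos [524.1  18.2 178.8] yaw 81.6 j [-0.19  0.38  1.46  0.    1.3  -1.62] F [ 1.3 -0.8 -0.7] w 0.152 -> off [-1.83 -4.02 -0.12] spin -0.019 dist 44
```

Emit:
apply_moves(gripper=[0,0,0,0,0], offset=[[-0.9,-2,0],[-1.6,-3.4,0],[-1.8,-4,0],[-1.8,-4,0],[-1.8,-4,0]], spin=[-0.01,-0.02,-0.02,-0.02,-0.02])

```text
t: 31.42
eef_pos: [535.9, -21.3, 177.7]
tcp_rot: [0.063, 0.998, 0.0, -0.0]
ft_force: [-0.1, -1.2, -1.0]
width: 0.153
```

```bash
python3 -c "
from h import *
go(536.3,-24.3,107.8,82.7); look(22,(150,270,210,330),(165,265,240,340))"
```

```text
t 31.43 pos [535.9 -21.3 177.7] yaw 82.7 j [-0.26  0.4   1.43  0.    1.31 -1.7 ] F [-0.1 -1.2 -1. ] w 0.153 -> off [-0.08 -0.29  6.99] spin 0.001 dist 70
```

View pics/v22.png

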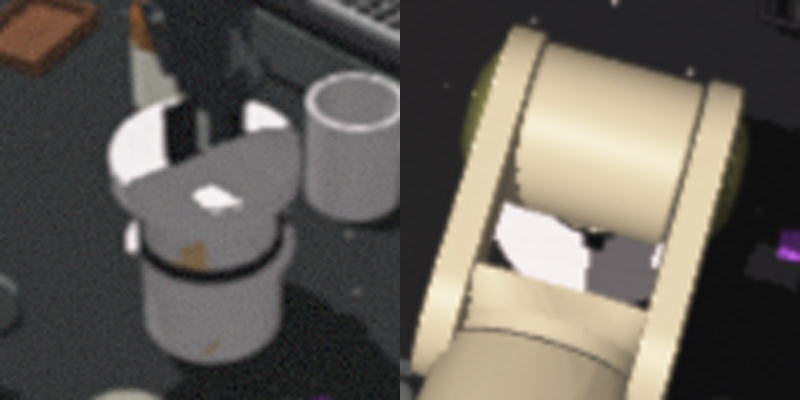

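```bash
python3 -c "
from h import *
s=cv2.imread('pics/side22.png')
a=np.linspace(0,2*np.pi,200)
def c(x,y,z,r): return proj('side',np.c_[x+r*np.cos(a),y+r*np.sin(a),np.full(200,z)])
k=6;im=cv2.resize(s[170:265,225:320],None,fx=k,fy=k,interpolation=cv2.INTER_CUBIC)
d=lambda p,col:cv2.polylines(im,[np.int32((p-[225,170]+.5)*k)],True,col,1)
d(c(535.9,-21.3,170.9,71),(0,255,0));d(c(535.9,-21.3,146.9,71),(0,255,0));d(c(536.3,-24.3,83,65),(0,0,255));d(c(536.3,-24.3,0,55),(0,0,255));d(c(536.3,-24.3,96,58),(255,0,255))
cv2.imwrite('pics/g22.png',im)"
```

```text
(no output)
```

View pics/g22.png

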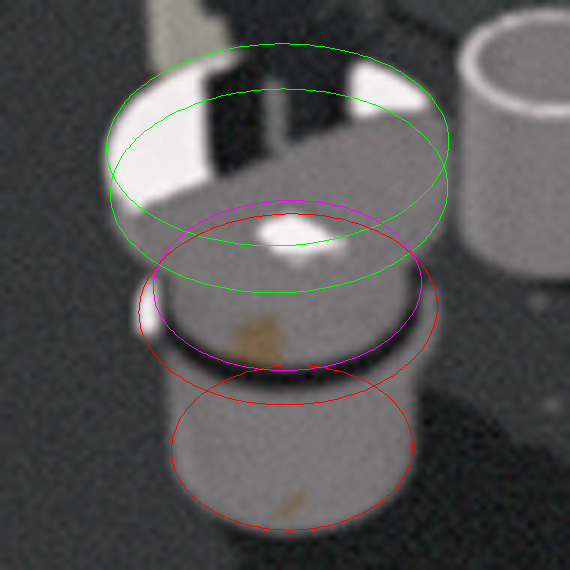

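Emit:
apply_moves(gripper=[0,0,0,0,0,0], offset=[[-0.1,-0.3,1],[-0.1,-0.3,3],[-0.1,-0.3,5],[-0.1,-0.3,6],[-0.1,-0.3,6.6],[-0.1,-0.3,6.6]], spin=[0,0,0,0,0,0])

```text
t: 32.28
eef_pos: [536.7, -24.9, 111.4]
tcp_rot: [0.064, 0.998, 0.0, -0.0]
ft_force: [1.6, 3.3, -3.4]
width: 0.15
```

```bash
python3 -c "
from h import *
go(536.3,-24.3,103,82.7);print(ctrl.observe()['torque'])"
```

```text
t 32.27 pos [536.7 -24.9 111.4] yaw 82.7 j [-0.27  0.48  1.52  0.    1.15 -1.71] F [ 1.6  3.3 -3.4] w 0.15 -> off [0.05 0.05 0.84] spin -0.0 dist 8
[ 0.57144467 -0.17430129  0.03240688]
```

Emit:
apply_moves(gripper=[0,0,0,0], offset=[[0,0.12,0],[0,0.12,0.2],[0,0.12,0.5],[0,0.12,0.5]], spin=[0,0,0,0])

```text
t: 32.78
eef_pos: [536.9, -24.2, 106.7]
tcp_rot: [0.064, 0.998, -0.0, 0.0]
ft_force: [-1.1, -1.3, 0.8]
width: 0.152
```

```bash
python3 -c "
from h import *
go(536.3,-24.3,101,82.7);print(ctrl.observe()['torque'])"
```

```text
t 32.77 pos [536.9 -24.2 106.7] yaw 82.7 j [-0.27  0.48  1.52 -0.    1.13 -1.71] F [-1.1 -1.3  0.8] w 0.152 -> off [ 0.06 -0.01  0.57] spin -0.0 dist 6
[-0.0248554  -0.02153344  0.03830679]
```

Contact is clean and the cap is on the sprung ring, so next I press down.

Emit:
apply_moves(gripper=[0,0,0,0], offset=[[0,0,0.2],[0,0,0.4],[0,0,0.6],[0,0,0.6]], spin=[0,0,0,0])

```text
t: 33.28
eef_pos: [537.0, -24.2, 100.8]
tcp_rot: [0.064, 0.998, -0.0, 0.0]
ft_force: [-1.5, -0.5, 2.8]
width: 0.154
```

```bash
python3 -c "
from h import *
go(536.3,-24.3,101,82.7);print(ctrl.observe()['torque'])"
```

```text
t 33.27 pos [537.  -24.2 100.8] yaw 82.7 j [-0.27  0.49  1.53 -0.    1.12 -1.71] F [-1.5 -0.5  2.8] w 0.154 -> off [ 0.07 -0.02 -0.02] spin -0.0 dist 1
[-0.03396577  0.02695816 -0.05229431]
```

Emit:
apply_moves(gripper=[0,0,0], offset=[[0,0,0.05],[0,0,0.1],[0,0,0.1]], spin=[0,0,0])

```text
t: 33.65
eef_pos: [537.0, -24.2, 100.8]
tcp_rot: [0.064, 0.998, -0.0, 0.001]
ft_force: [-4.3, -0.8, 12.7]
width: 0.152
```

```bash
python3 -c "
from h import *
go(536.3,-24.3,101,82.7);print(ctrl.observe()['torque']);look(23,(150,270,210,330),(165,265,240,340))"
```

```text
t 33.65 pos [537.  -24.2 100.8] yaw 82.7 j [-0.27  0.49  1.53 -0.    1.12 -1.71] F [-4.3 -0.8 12.7] w 0.152 -> off [ 0.07 -0.02 -0.02] spin -0.0 dist 1
[ 0.03469102  0.55287761 -0.00572654]
```

View pics/v23.png

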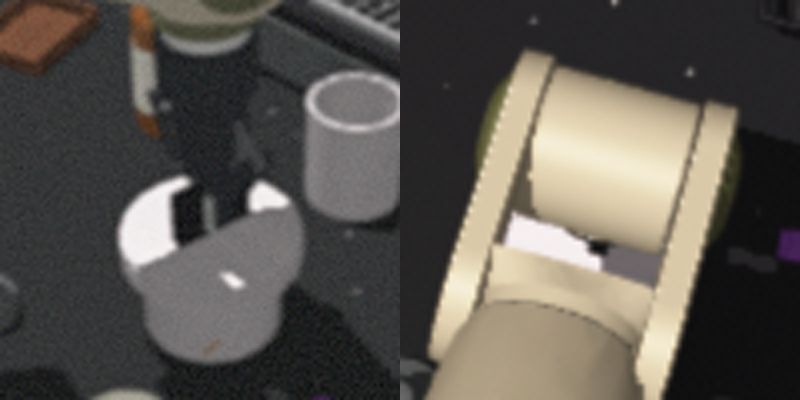

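Emit:
apply_moves(gripper=[0,0,0,0,0,0,0,0,0,0], offset=[[0,0,-0.08],[0,0,-0.08],[0,0,-0.08],[0,0,-0.08],[0,0,-0.08],[0,0,-0.08],[0,0,-0.08],[0,0,-0.08],[0,0,-0.08],[0,0,-0.08]], spin=[0.1,0.26,0.43,0.6,0.77,0.94,1.11,1.28,1.44,1.58])

```text
t: 35.0
eef_pos: [537.4, -24.2, 100.8]
tcp_rot: [0.755, 0.655, 0.0, 0.001]
ft_force: [-0.2, 1.0, 3.7]
width: 0.151
```

```bash
python3 -c "
from h import *
go(536.3,-24.3,101,-7.3);print(ctrl.observe()['torque']);look(24,(150,270,210,330),(165,265,240,340))"
```

```text
t 35.0 pos [537.4 -24.2 100.8] yaw -8.1 j [-0.27  0.49  1.53 -0.    1.12 -0.12] F [-0.2  1.   3.7] w 0.151 -> off [-0.03 -0.1  -0.02] spin -0.014 dist 1
[-0.18228805 -0.00661247  0.14116065]
```

View pics/v24.png

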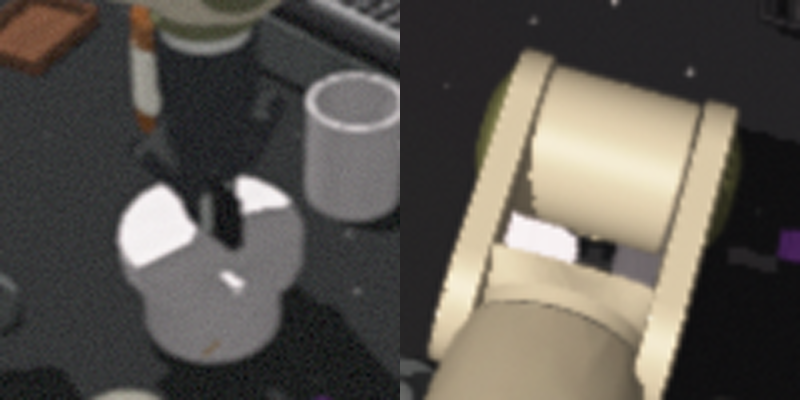

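Emit:
apply_moves(gripper=[0,0,0.1,0.25,0.45,0.45,0.45,0.45,0.45,0.45], offset=[[0,0,-0.1],[0,0,-0.15],[0,0,-0.15],[0,0,-0.15],[0,0,-0.15],[0,0,-0.15],[0,0,-0.8],[0,0,-3],[0,0,-8],[0,0,-13]], spin=[0,0,0,0,0,0,0,0,0,0], squeeze=20)

```text
t: 36.35
eef_pos: [536.6, -24.0, 232.2]
tcp_rot: [0.754, 0.657, -0.0, -0.0]
ft_force: [0.2, -0.7, 0.2]
width: 0.445
```

Emit:
apply_moves(gripper=[0.45,0.45,0.45,0.45,0.45,0.45], offset=[[-3,0,-3],[-9,-3,-3],[-14,-8,-3],[-19,-13,-3],[-20,-15,-3],[-20,-15,-3]], spin=[0,0,0,0,0,0])

```text
t: 37.1
eef_pos: [359.3, -202.6, 261.1]
tcp_rot: [0.755, 0.656, -0.0, 0.0]
ft_force: [0.9, 0.1, -0.1]
width: 0.451
```

```bash
python3 -c "
from h import *
go(536.3,-24.3,101,-7.3);look(25,(150,270,210,330),(165,265,240,340))"
```

```text
t 37.1 pos [ 359.3 -202.6  261.1] yaw -8.1 j [-0.8   0.11  1.58 -0.    1.45 -0.66] F [ 0.9  0.1 -0.1] w 0.451 -> off [20.15 15.01 16.  ] spin -0.013 dist 298
```

View pics/v25.png

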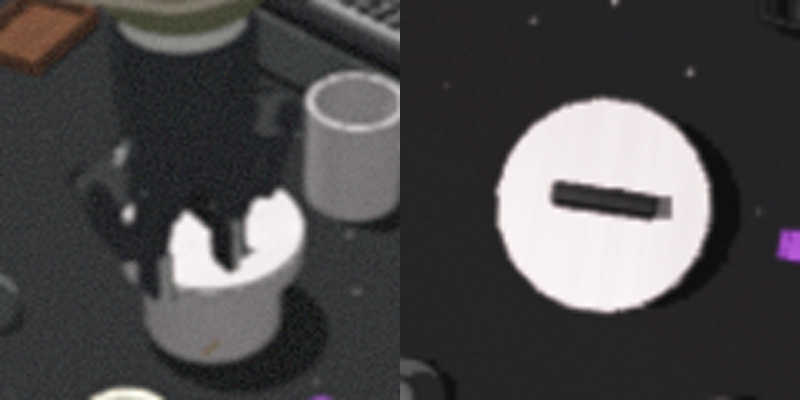

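View pics/top25.png

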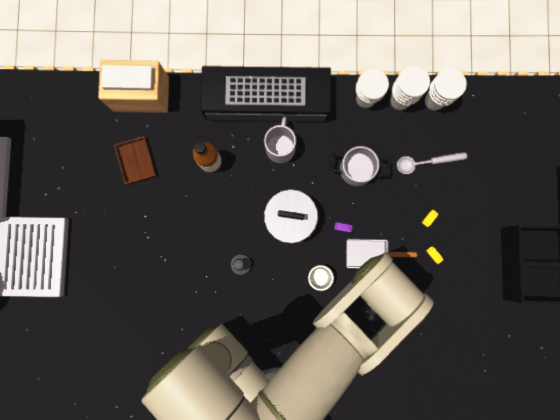

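Emit:
apply_moves(gripper=[0.45,0.45,0.45,0.45], offset=[[-5,0,-5],[-11,0,-7],[-16,0,-7],[-16,0,-7]], spin=[0,0,0,0])

```text
t: 37.7
eef_pos: [339.5, -362.7, 329.5]
tcp_rot: [0.754, 0.656, 0.0, -0.001]
ft_force: [0.7, 0.8, -0.8]
width: 0.45
```

Run:
```python
from h import *
look(26,(150,270,210,330),(165,265,240,340))
t=cv2.imread('pics/top26.png');s=cv2.imread('pics/side26.png')
g=t.min(2); m=np.zeros_like(g); m[180:255,250:330]=(g[180:255,250:330]>130)
n,l,st,ce=cv2.connectedComponentsWithStats(m); i=1+np.argmax(st[1:,4])
cs=cv2.findContours((l==i).astype(np.uint8),cv2.RETR_EXTERNAL,cv2.CHAIN_APPROX_NONE)[0][0].reshape(-1,2)
X=plane('top',cs,96.5)[:,:2].astype(np.float32); print("cap",cv2.fitEllipse(X))
b=np.zeros_like(g); b[205:228,275:310]=g[205:228,275:310]<75
cs=np.argwhere(b)[:,::-1].astype(np.float32); r=cv2.boxPoints(cv2.minAreaRect(cs)); print(plane('top',r,144.5)[:,:2].round(1).tolist())
a=np.linspace(0,2*np.pi,200)
k=6;im=cv2.resize(s[180:275,225:320],None,fx=k,fy=k,interpolation=cv2.INTER_CUBIC)
for z,c in((96.5,(0,255,0)),(72.5,(0,255,0))):
    p=proj('side',np.c_[536.3+71*np.cos(a),-24.3+71*np.sin(a),np.full(200,z)]); cv2.polylines(im,[np.int32((p-[225,180]+.5)*k)],True,c,1)
cv2.imwrite('pics/g26.png',im)
```

```text
cap ((535.3348999023438, -26.077791213989258), (140.13250732421875, 140.48635864257812), 41.878353118896484)
[[531.2, 5.4], [544.7, 3.6], [535.9, -61.6], [522.4, -59.8]]
```

View pics/g26.png

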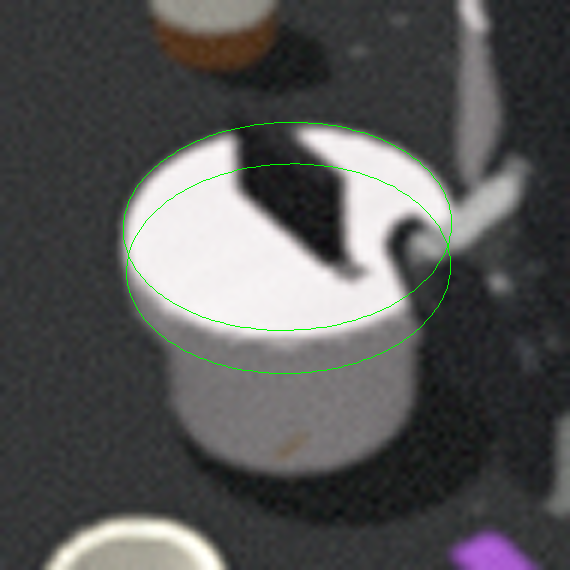

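View pics/side26.png

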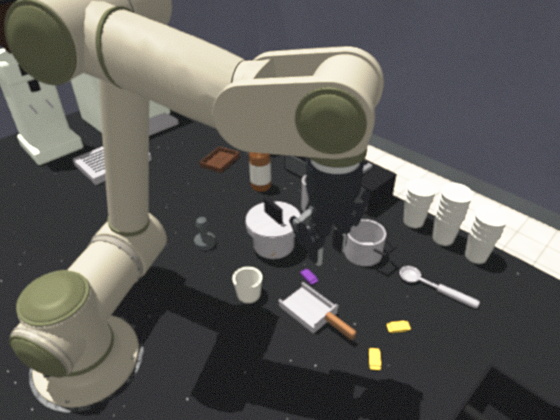

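```bash
python3 -c "
from cell import ctrl
print(ctrl.job_done())"
```

```text
the job is handed in; nothing more can be done
None
```

The canister is filled and capped, and I handed the job in at about 38 s of the 72 s allowed. The hand-in reports no verdict, so everything below comes from my own checks.

**What I did**
- I carried the tray to the canister by its handle. The arm can't tilt the tool, so I let the tray pivot in a light grip at the end of the handle and pushed its open edge against the inside wall.
- All four biscuits slid in, and I then set the empty tray down flat to the right of the canister.
- I fitted the cap with its lugs in the gaps, pushed it down to the hard stop, turned it a quarter turn clockwise and let go.

**Last checks**
- **Biscuits:** all four showed inside the canister in the top picture before the cap went on.
- **Cap:** it is centred within about 2 mm. Its grip lies at about -97.7°, against -97.3° for exactly square to the gaps.
- **Cap height:** the cap's outline in the side picture matches the locked height or is about 1 px lower. This is the least exact check, because the outline did not match to the pixel.
- **Tray and bystanders:** the tray lies flat and empty by eye. The bystanders look unmoved in the last pictures, though I did not measure them.
- **Robot:** the arm is clear of everything.

**What went wrong on the way**
- At first the tray held too firmly to pivot, even at the lightest grip. I rested it on the canister and regripped nearer the end of the handle.
- The first regrip closed on air, because I had misjudged the handle end by about 9 mm.
- Lifting alone then stalled at roughly 25° of tilt, so I had to push against the inside wall.

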